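Load a sample bottle behind the sliding sash

ROBOT

A 6-joint arm with a two-finger parallel gripper is mounted at the origin on the work surface. World frame = base frame: x ahead of the robot, y to its left, z up, the work surface at z = 0. Lengths are in m, angles in rad, forces in N, time in s.
With the tool pointing down it reaches from about 0.25 to 0.775 m from the base axis. Payload 4 kg.
Tool frame: the origin (TCP) lies midway between the tips of the shut fingers; the grasp point (between the pads) lies 19 mm behind it (grip_point_offset is the distance from the TCP to the grasp point, in m); z points along the fingers, y is the line along which they close (so a half turn about z gives the same grasp; the last joint's range is limited). The gripper opens to 94 mm and grips with 3 to 60 N. Pads are 16 mm wide; open, the fingers measure 119 mm over their backs; the gripper's body (75 mm by 177 mm) begins 78 mm behind the grasp point.
Start: joints at [-1.442, 0.087, 1.371, -0, 1.684, -0.103], TCP at [0.126, -0.535, 0.171] pointing down, gripper open.
Joint ranges: [-3.1, 3.1], [-0.76, 2.03], [0.27, 2.55], [-1.08, 4.22], [0.17, 2.65], [-2.57, 2.57]. Speed limits (rad/s): [2.79, 2.79, 3.14, 3.14, 3.14, 3.14].

INTERFACE

Orientations are given as [roll, pitch, yaw] about the fixed x, y, z axes, in that order (R = Rz(yaw) Ry(pitch) Rx(roll)).
In Python, from bench import * gives the robot as it stands.
- The arm moves only by the tool carry_out, never from a script. Its argument "commands" is a list of rows, each a list of 6 numbers: the shift along the tool's x, y, z in m, then the turn, a rotation vector about the tool's x, y, z in rad. In form: [[tx, ty, tz, rx, ry, rz], ...]. A call has exactly 5 rows; each row is the pose to reach, as a shift and turn from the pose commanded when the call began, along the tool's axes at that moment; what a row does not reach only later rows make up. A row lasts 1/10 s, in which the tool goes at most 50 mm and 8.59 degrees, less where a joint would pass 70% of its speed; a pose out of reach is approached as far as the arm can. A call with a gripper value outside its range is refused whole. "jaw" is the opening, from 0 (shut) to 1 (fully open), set as the call begins (left out, the last holds). The fingers move at their own pace and stop on an object; the grip force is fixed at half the most. Time passes only in rows, so rows that repeat a pose let the fingers close, or fill a call up. It gives the time, the measured TCP pose, the force, the opening and the grip force at its end, in the units of the state.
- get_obs(): the state, without advancing time (a new reading comes with each control period).
- snapshot(name): name is "side" or "top" or "wrist"; returns a dict with "img" (384x512x3 uint8, red, green, blue), "range_z" (384x512 float32, m along the optical axis (not along the pixel's ray), 0 where there is no reading), "fx", "fy", "cx", "cy" (pixels), "R" (3x3) and "t" (3): a world point X has camera coordinates R X + t. Camera axes: x right, y down, z forward; pixel columns grow to the right and rows downward; lengths in m; the calibration is good to about 2 mm. The wrist camera is an equidistant fisheye: a pixel r from the principal point sees the ray r / f radians off the axis. A picture is of the moment at which its call begins.
- close_job(): hands the job in; it is judged then, once.
The state is a dict: "time": time; "joint_positions": joint angles; "qvel": joint speeds; "joint_torque": joint torques, N m; "tool_pos": TCP position; "ee_rot": TCP orientation; "wrist_force": force on the tool from outside, world axes, zero at the start; "wrist_torque": the same for the moment, N m; "width": finger opening in m; "finger_force": force on a finger pad.
Only numpy, scipy, OpenCV 4.12 (cv2) and the standard library are available. Lean on these libraries where they do the work, as an engineer would, in place of code of your own. Each camera call takes 0.05 s, during which the arm holds its last target. There are 200 camera calls.

TASK

Raise the cabinet's sash (it has a yellow pull), stand the white sample bottle with the red cap upright in the free cell of the crate inside (the one with the green marker), setting it down gently, and then lower the sash until it rests on the rubber seal, without slamming or forcing it. Leave the dishes and the brown bottle as they are, and let go of everything.

Things in the scene. Friction and masses are not known exactly. Their poses are not given: they have to be found in the camera images.
- hood: Fixed bench-top cabinet with clear sides, open back and a sliding sash in front. Origin: on the bench midway under the sash plane; x points into the cabinet, y left along the sash, z up. White floor x = -25 to 205 mm, 10 mm thick. Front posts 440 mm high at y = +-208 mm leave 394 mm between them; barred roof from x = 17 mm, underside 301 mm above the bench.
- sash (a joint): Height of the sash above shut, in m: 0 = lower edge just on the seal (edge then 20 mm above the bench), at most 0.25 = fully raised. The sash is a clear pane with a blue frame, 384 mm wide, 290 mm high, 12 mm thick, about 0.5 kg; a stiff slide keeps it at whatever height it is left.
- sash_grip (a point): Middle of the sash's yellow pull: an upright bar 18 mm wide (along the hood's y), 14 mm deep, 74 mm tall, standing 45 mm in front of the sash plane and 85 mm above the sash's lower edge; held to the sash by a stub near its top and its bottom, no wider than the bar. It moves with the sash. Axes as the hood's.
- seal: Black rubber seal on the cabinet floor, fixed, 14 x 386 x 10 mm, on which the sash's lower edge rests when shut. Origin: centre of its underside (10 mm above the bench).
- crate: Grey crate fixed on the cabinet floor just behind the sash, 66 mm (x) by 190 mm (y), 30 mm high, walls and floor 4 mm. Two dividers of full height make three cells in a row along y, at y = -62, 0 and 62 mm, each 58 mm square inside. Origin: centre of its underside; axes as the hood's.
- pad: Green paper disc, 52 mm across and about 1 mm thick, glued in the centre of the free cell. Origin: its centre, at the level of the cell's floor.
- bottle: White sample bottle with a red cap and a pink band, standing upright on the bench some way in front of the cabinet. 102 mm tall; plain round body 48 mm across up to 82 mm, cap 36 mm across. About 0.16 kg. Origin: centre of its underside, z up.
- dish_a: Round lidded dish, white with a blue lid 46 mm across, 30 mm tall, loose in one cell of the crate. Origin: centre of its underside.
- dish_b: Another such dish in another cell.
- amber: Brown reagent bottle with a black cap, 64 mm across, 120 mm tall, standing on the bench in front of the cabinet. Origin: centre of its underside.
There are look-alikes about, which are no part of the job. What is meant by the bottle is not blue, purple or turquoise, and is the larger of those in its own colour.

How it is judged:
On the way, in this order (a step that is already met when the one before it is completed fails the run):
1. the sash is raised by at least 150 mm (value of joint sash above 0.15 m), for 0.2 s.
2. the bottle stands upright in the free cell and is let go (horizontal distance between bottle and pad below 0.012 m and z of bottle in the frame of pad between -0.006 and 0.006 m and angle between bottle's own z axis and vertical below 0.12 rad and contact force between the fingers and bottle below 0.1 N), for 0.2 s.
At the end, for the whole second after the job is handed in: The sash is shut, its lower edge within 4 mm of just touching the seal, and at rest; the bottle stands upright (within 7 degrees), at rest, on the floor of the free cell, its centre within 12 mm of the green marker's (value of joint sash below 0.004 m and velocity of joint sash between -0.01 and 0.01 m/s and horizontal distance between bottle and pad below 0.012 m and z of bottle in the frame of pad between -0.006 and 0.006 m and angle between bottle's own z axis and vertical below 0.12 rad and linear speed of bottle below 0.02 m/s).
It fails at once if the sash is slammed or forced on its seal (over 40 N) (contact force between seal and anything else above 40 N).
It fails at once if the bottle is dropped or thrown into the cell (over 0.45 m/s there) (horizontal distance between bottle and pad below 0.03 m and linear speed of bottle above 0.45 m/s).
It fails at once if a dish is pushed out of its cell or tipped (moved over 30 mm or tilted over 0.4 rad) (distance of any of dish_a, dish_b from where it was at the start of the episode above 0.03 m or angle between any of dish_a, dish_b's own z axis and vertical above 0.4 rad).
It fails at once if the brown bottle is moved over 30 mm or tilted over 0.3 rad (distance of amber from where it was at the start of the episode above 0.03 m or angle between amber's own z axis and vertical above 0.3 rad).
It also fails if it takes over 70 s, if anything falls off the work surface, if the arm or the gripper's body presses on something with over 40 N, if the wrist force passes 120 N, or if a joint passes its speed limit or range.

## Working session

There is one attempt and no reset: what is moved stays moved. The work goes in short steps, Python scripts to look and compute and a tool call to move; the robot and the scene stay as the last step left them, time stands still between calls to the robot, and variables do not carry over. Pictures are saved under pics/ and viewed, at most 10 in all, crops included, and the job is handed in when it is done.

Besides the shell and the picture viewer there is one more tool, called after "Request:" by a JSON object that holds its "op" and its "data". carry_out: Moves the arm, as the interface text tells. Its arguments: {"type":"object","properties":{"commands":{"type":"array","items":{"type":"array","items":{"type":"number"}}},"jaw":{"type":"number"}},"required":["commands"]}

```bash
ls; mkdir -p pics
cat > h.py <<'E'
from bench import *
import numpy as np, cv2
from scipy.spatial.transform import Rotation as Rn
def snap(n,f=None):
    s=snapshot(n); np.savez(''+(f or n)+'.npz',**s)
    if f: cv2.imwrite('pics/'+f+'.png',s['img'][:,:,::-1])
    return s
def cloud(s):
    v,u=np.mgrid[0:384,0:512]; z=s['range_z']
    P=np.stack([(u-s['cx'])/s['fx']*z,(v-s['cy'])/s['fy']*z,z],-1)
    return (P-s['t'])@s['R']   # R^T (P-t)
E
python3 - <<'E'
from h import *
a=snap('side','side0');b=snap('top','top0')
for s in(a,b): print(s['fx'],s['cx'],s['cy'],np.round(s['R'],3).tolist(),np.round(s['t'],3), np.round(-s['R'].T@s['t'],3))
cv2.imwrite('pics/both0.png',cv2.resize(np.vstack([a['img'],b['img']])[:,:,::-1],(400,600)) )
print(get_obs())
E
```

```text
pics
390.5518200192487 262.08086747340553 188.65085796184863 [[-0.715, 0.699, -0.001], [0.565, 0.577, -0.589], [-0.411, -0.422, -0.808]] [ 0.425 -0.214  1.084] [0.87  0.284 0.751]
389.0809736983776 251.13714760536024 196.12461939893478 [[0.025, -1.0, 0.013], [-0.986, -0.027, -0.166], [0.167, -0.008, -0.986]] [-0.081  0.534  0.844] [ 0.388 -0.06   0.922]
{'time': 0.1, 'joint_positions': array([-1.44211790e+00,  8.78966545e-02,  1.37203632e+00,  2.73685463e-07,
        1.68360670e+00, -1.03118310e-01]), 'qvel': array([-0.00045202, -0.00131745, -0.00336916, -0.0011558 , -0.00033249,
        0.00028573]), 'joint_torque': array([ 1.88267564e-03, -3.41253662e+01, -3.03300977e+01,  7.19488389e-02,
        3.04250268e-02, -9.53890253e-05]), 'tool_pos': array([ 0.12626592, -0.53475659,  0.17024667]), 'ee_rot': array([-3.13965599e+00, -2.00689196e-04,  2.31796574e-01]), 'wrist_force': array([-0.87080546, -0.12449216,  0.54254593]), 'wrist_torque': array([-0.0394669 , -0.02183317,  0.01974156]), 'finger_force': 0.0, 'width': 0.09408130083707225}
```

View pics/side0.png

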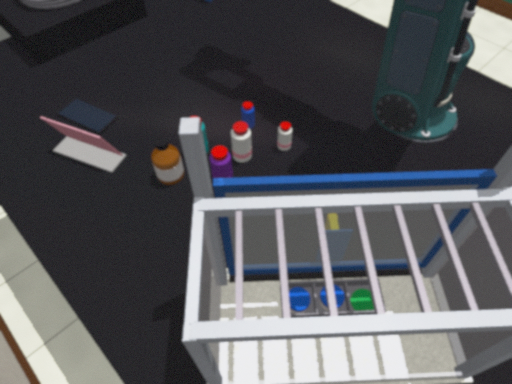

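View pics/top0.png

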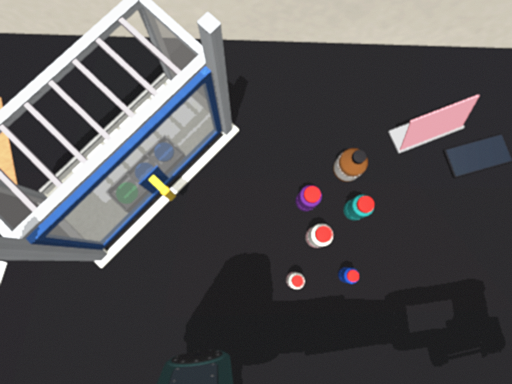

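Run:
```python
import numpy as np,cv2
from h import cloud
S={n:dict(np.load(n+'0.npz')) for n in('side','top')}
for n,s in S.items():
    P=cloud(s);h=cv2.cvtColor(s['img'],cv2.COLOR_RGB2HSV).astype(int);H,Sa,V=h[...,0],h[...,1],h[...,2]
    m={'yellow':(abs(H-28)<6)&(Sa>120)&(V>80),'green':(abs(H-65)<14)&(Sa>90)&(V>60),'red':((H<6)|(H>174))&(Sa>150)&(V>110),'blue':(abs(H-109)<7)&(Sa>150)&(V>90),'amber':(abs(H-13)<5)&(Sa>150)&(V>60)}
    for k,q in m.items():
        c,l,st,ce=cv2.connectedComponentsWithStats(q.astype(np.uint8))
        for i in range(1,c):
            if st[i,4]>25:
                X=P[(l==i)&(s['range_z']>0)]
                print(n,k,st[i].tolist(),np.round(ce[i],1),'med',np.round(np.median(X,0),3),'min',np.round(np.percentile(X,3,axis=0),3),'max',np.round(np.percentile(X,97,axis=0),3))
# white bottle cap: top surface and body fit
t=S['top'];P=cloud(t)
for (u,v) in((320,235),(297,281)):
    Q=P[v-14:v+15,u-16:u+17].reshape(-1,3); z=Q[:,2].max();C=Q[Q[:,2]>z-.006]
    print('cap',z,(C.min(0)+C.max(0))/2,C.mean(0))
# posts: tops, ~0.44
for n,s in S.items():
    P=cloud(s);Q=P[(P[...,2]>.432)&(P[...,2]<.45)&(s['range_z']>0)]
    _,lab,cen=cv2.kmeans(Q[:,:2].astype(np.float32),2,None,(3,20,1e-4),5,cv2.KMEANS_PP_CENTERS)
    print(n,'posts',len(Q),cen,[((Q[lab[:,0]==i].min(0)+Q[lab[:,0]==i].max(0))/2).round(3) for i in(0,1)],np.bincount(lab[:,0]))
```

```text
side yellow [329, 214, 8, 14, 51] [333.1 220.3] med [0.567 0.132 0.228] min [0.562 0.128 0.207] max [0.571 0.137 0.244]
side green [350, 289, 24, 21, 411] [361.5 299.7] med [0.544 0.223 0.015] min [0.523 0.206 0.013] max [0.565 0.244 0.017]
side red [242, 101, 11, 8, 67] [247.1 104.4] med [ 0.364 -0.288  0.07 ] min [ 0.304 -0.362 -0.001] max [ 0.375 -0.277  0.073]
side red [232, 121, 16, 13, 149] [239.6 126.9] med [ 0.453 -0.218  0.102] min [ 0.394 -0.317  0.   ] max [ 0.467 -0.203  0.104]
side red [280, 121, 11, 9, 78] [285.1 124.9] med [ 0.35  -0.168  0.073] min [ 0.282 -0.231 -0.   ] max [ 0.362 -0.157  0.076]
side red [211, 145, 17, 14, 181] [218.9 151.3] med [ 0.536 -0.195  0.101] min [ 0.473 -0.289 -0.001] max [ 0.552 -0.179  0.104]
side blue [241, 108, 14, 18, 126] [248.7 115.3] med [ 0.372 -0.275  0.046] min [ 0.356 -0.292  0.017] max [ 0.381 -0.271  0.06 ]
side blue [213, 169, 282, 18, 2568] [351.9 177.5] med [0.552 0.134 0.333] min [0.344 0.012 0.   ] max [0.688 0.258 0.335]
side blue [290, 287, 20, 24, 384] [299.  298.5] med [0.638 0.144 0.044] min [0.62  0.124 0.042] max 
[... 1913 characters left out ...]
75.1] med [ 0.364 -0.278  0.041] min [ 0.348 -0.3    0.001] max [ 0.38  -0.274  0.061]
top amber [340, 148, 28, 27, 433] [351.5 163.1] med [ 0.605 -0.284  0.085] min [ 0.589 -0.32   0.071] max [ 0.643 -0.267  0.103]
cap 0.9217806358056245 [ 0.38776535 -0.05997953  0.92178064] [ 0.38776535 -0.05997953  0.92178064]
cap 0.9217806358056245 [ 0.38776535 -0.05997953  0.92178064] [ 0.38776535 -0.05997953  0.92178064]
side posts 421 [[ 0.7144732   0.00892092]
 [ 0.70424783 -0.00148352]] [array([0.714, 0.007, 0.437]), array([ 0.704, -0.002,  0.437])] [232 189]
top posts 335 [[ 0.7004032  -0.00552165]
 [ 0.70982623  0.00456594]] [array([ 0.702, -0.005,  0.437]), array([0.711, 0.003, 0.437])] [173 162]
```

```bash
python3 -c "
import cv2,numpy as np
s=cv2.imread('pics/side0.png')[170:330,180:512];t=cv2.imread('pics/top0.png')[0:275,0:250]
s=cv2.resize(s,(600,289));t=cv2.resize(t,(282,310))
o=np.zeros((600,600,3),np.uint8);o[:289]=s;o[289:599,:282]=t
cv2.imwrite('pics/c1.png',o)"
```

```text
(no output)
```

View pics/c1.png

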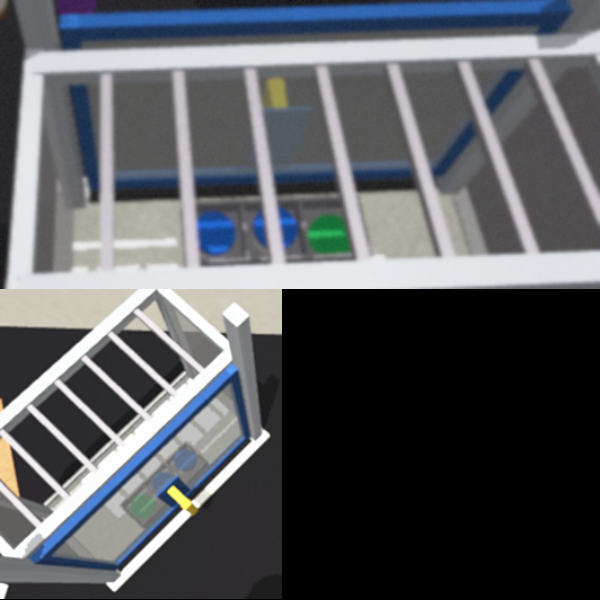

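```bash
cat >> h.py <<'E'
def Rt(yaw,tilt): return Rn.from_euler('ZYX',[yaw,-tilt,np.pi])
def rel(p,R,gp=True,o=None):
    """row from current pose to grasp point p (gp) with rotation R"""
    o=o or get_obs(); R0=Rn.from_euler('xyz',o['ee_rot']); p=np.array(p,float)
    if gp: p=p+R.apply([0,0,.019])
    return np.round(np.r_[R0.inv().apply(p-o['tool_pos']),(R0.inv()*R).as_rotvec()],4).tolist()
E
python3 - <<'E'
import numpy as np,cv2
from h import cloud
S={n:dict(np.load(n+'0.npz')) for n in('side','top')}
for n,s in S.items():
    P=cloud(s);h=cv2.cvtColor(s['img'],cv2.COLOR_RGB2HSV).astype(int)
    ok=s['range_z']>0
    m=(abs(h[...,0]-109)<7)&(h[...,1]>150)&ok&(P[...,2]>.325)&(P[...,2]<.345)
    Q=P[m]; c=Q.mean(0);w,V=np.linalg.eigh(np.cov(Q[:,:2].T));d=V[:,1]*np.sign(V[1,1])
    a=(Q[:,:2]-c[:2])@d; print(n,'sash z',np.median(Q[:,2]),'mid',c[:2]+d*(a.max()+a.min())/2,'len',np.ptp(a),'hood yaw deg',np.degrees(np.arctan2(-d[0],d[1])), 'thick',np.ptp((Q[:,:2]-c[:2])@V[:,0]))
    y=(abs(h[...,0]-28)<6)&(h[...,1]>100)&(h[...,2]>80)&ok&(P[...,0]>.4)&(P[...,0]<.65)
    Y=P[y]; zt=np.percentile(Y[:,2],98);T=Y[Y[:,2]>zt-.004]
    print('  yellow ztop',zt,len(T),T.mean(0),(T.min(0)+T.max(0))/2,np.ptp(T,axis=0))
    # red cap top of bottle
    r=((h[...,0]<6)|(h[...,0]>174))&(h[...,1]>110)&ok&(abs(P[...,2]-.102)<.006)&(np.hypot(P[...,0]-.45,P[...,1]+.22)<.04)
    (u)=P[r];print('  cap',u.mean(0),(u.min(0)+u.max(0))/2,np.ptp(u,axis=0))
    b=ok&(P[...,2]>.02)&(P[...,2]<.078)&(np.hypot(P[...,0]-.45,P[...,1]+.22)<.035)
    B=P[b]
    from scipy.optimize import least_squares
    f=least_squares(lambda c:np.hypot(*(B[:,:2]-c).T)-.024,[.45,-.22],loss='soft_l1',f_scale=.002);print('  body fit',f.x,len(B))
    g=(abs(h[...,0]-65)<14)&(h[...,1]>60)&ok&(abs(P[...,2]-.015)<.006)
    G=P[g];
    if len(G)>50: print('  green',G.mean(0),(G.min(0)+G.max(0))/2,cv2.minEnclosingCircle(G[:,:2].astype(np.float32)))
    k=(abs(h[...,0]-109)<9)&(h[...,1]>120)&ok&(abs(P[...,2]-.044)<.005)&(P[...,1]>.05)
    G=P[k];print('  dishes',len(G)) 
from h import *
p=np.array([.521,.105]);d=np.array([np.cos(.84),np.sin(.84)])
print(rel([.40,-.05,.30],Rt(.84,.785)))
E
```

```text
side sash z 0.33306112703195445 mid [0.55554725 0.14147927] len 0.38131317249191254 hood yaw deg 47.95561413288886 thick 0.01518762490992919
  yellow ztop 0.24596844125560213 14 [0.57071387 0.12942032 0.24461011] [0.57095935 0.13011204 0.24459619] [0.00826552 0.00879607 0.00519188]
  cap [ 0.45289695 -0.21757887  0.10142243] [ 0.45160457 -0.21933404  0.10039735] [0.03425324 0.0349922  0.00860672]
  body fit [ 0.4495366  -0.21960644] 320
  green [0.54329511 0.20548855 0.01516003] [ 0.5210937  -0.34047476  0.01559102] ((0.5347267389297485, -0.3427886664867401), 0.5932170152664185)
  dishes 751
top sash z 0.3326742017730816 mid [0.55149053 0.13746062] len 0.38021083285467616 hood yaw deg 48.074682894156304 thick 0.013689997268876455
  yellow ztop 0.16679120142022885 144 [0.53299563 0.1171984  0.16451442] [0.53298863 0.1173511  0.16614162] [0.03951784 0.04288798 0.00667661]
  cap [ 0.45020365 -0.2210128   0.10155079] [ 0.450765   -0.22224233  0.10145537] [0.03215754 0.03389536 0.00985641]
  body fit [ 0.44913765 -0.22250186] 95
  dishes 18
[0.3888, -0.4168, -0.1154, 0.2368, 0.7594, -0.5769]
```

Request:
{"op": "carry_out", "data": {"commands": [[0, 0, -0.05, 0, 0, 0], [0.05, -0.05, -0.1, 0.05, 0.15, -0.1], [0.09, -0.09, -0.13, 0.08, 0.26, -0.2], [0.13, -0.13, -0.13, 0.12, 0.38, -0.29], [0.16, -0.16, -0.13, 0.16, 0.5, -0.38]], "jaw": 0.6}}

```text
time: 0.6
tool_pos: [0.2225, -0.38, 0.2973]
ee_rot: [-3.079, -0.481, 0.579]
wrist_force: [0.2, -0.5, 0.3]
width: 0.0586
finger_force: 0.0
```

Run:
```python
from h import *
o=get_obs();print(o['tool_pos'],o['ee_rot'],o['joint_positions'])
x=np.array([.669,.743,0]);R=Rt(.838,.785);z=R.apply([0,0,1]);g=np.array([.5234,.106,.128])
print(rel([.40,-.05,.27],R)); print(rel(g-z*.1,R))
```

```text
[ 0.22250447 -0.37996747  0.29726632] [-3.07867542 -0.48117164  0.57887569] [-1.51007981 -0.01498865  1.31594353  0.44448485  2.10479666 -0.35572001]
[0.2844, -0.17, 0.2055, 0.0917, 0.2952, -0.219]
[0.3581, -0.2074, 0.3269, 0.0917, 0.2952, -0.219]
```

Request:
{"op": "carry_out", "data": {"commands": [[0.05, -0.03, 0.03, 0.02, 0.07, -0.05], [0.09, -0.05, 0.06, 0.04, 0.15, -0.11], [0.13, -0.08, 0.09, 0.06, 0.22, -0.16], [0.17, -0.1, 0.12, 0.09, 0.295, -0.219], [0.21, -0.125, 0.15, 0.0917, 0.2952, -0.219]]}}

```text
time: 1.1
tool_pos: [0.3424, -0.162, 0.2682]
ee_rot: [-3.127, -0.787, 0.823]
wrist_force: [0.2, -0.7, 0.6]
width: 0.0562
finger_force: 0.0
```

Request:
{"op": "carry_out", "data": {"commands": [[0, 0, 0, 0, 0, 0], [0, 0, 0, 0, 0, 0], [0, 0, 0, 0, 0, 0], [0, 0, 0, 0, 0, 0], [0, 0, 0, 0, 0, 0]]}}

```text
time: 1.6
tool_pos: [0.3419, -0.1643, 0.2709]
ee_rot: [-3.135, -0.783, 0.829]
wrist_force: [-0.7, 0.2, 0.5]
width: 0.0563
finger_force: 0.0
```

Run:
```python
from h import *
o=get_obs();print(o['tool_pos'],o['ee_rot'],o['joint_positions'])
R=Rt(.838,.785);z=R.apply([0,0,1]);g=np.array([.5234,.106,.128])
print(rel(g-z*.1,R),rel(g-z*.06,R))
```

```text
[ 0.34193227 -0.16430833  0.27094085] [-3.13516934 -0.78307689  0.8291946 ] [-1.30003965 -0.25268304  1.71039273  0.73248764  2.04518317 -0.33626949]
[0.1272, -0.0467, 0.2477, -0.0002, 0.0019, -0.0062] [0.1272, -0.0467, 0.2877, -0.0002, 0.0019, -0.0062]
```

Request:
{"op": "carry_out", "data": {"commands": [[0.026, -0.01, 0.04, 0, 0, 0], [0.051, -0.019, 0.08, 0, 0, 0], [0.076, -0.028, 0.12, 0, 0, 0], [0.102, -0.037, 0.16, 0, 0, 0], [0.127, -0.047, 0.2, 0, 0.002, -0.006]]}}

```text
time: 2.1
tool_pos: [0.4632, 0.0405, 0.2191]
ee_rot: [3.14, -0.786, 0.838]
wrist_force: [0.2, -0.7, 0.0]
width: 0.0566
finger_force: 0.0
```

Request:
{"op": "carry_out", "data": {"commands": [[0, 0, 0.02, 0, 0, 0], [0, 0, 0.04, 0, 0, 0], [0, 0, 0.04, 0, 0, 0], [0, 0, 0.04, 0, 0, 0], [0, 0, 0.04, 0, 0, 0]]}}

```text
time: 2.6
tool_pos: [0.4815, 0.0598, 0.1916]
ee_rot: [3.14, -0.786, 0.839]
wrist_force: [0.5, 0.8, -0.2]
width: 0.0565
finger_force: 0.0
```

Run:
```python
from h import *
o=get_obs();print(o['tool_pos'],o['ee_rot'],o['joint_positions'])
R=Rt(.838,.785);z=R.apply([0,0,1]);g=np.array([.5234,.106,.128])
print(rel(g,R))
w=snap('wrist','w1'); t=snap('top','t1')
cv2.imwrite('pics/c2.png',cv2.resize(np.hstack([w['img'],t['img'][:300]if 0 else t['img']])[:,:,::-1],(800,300)))
```

```text
[0.48145016 0.05976219 0.1916204 ] [ 3.14026786 -0.78558035  0.83896185] [-0.6158114  -0.39501602  1.97108261  0.78241539  1.48377425  0.07849069]
[-0.0009, 0.0002, 0.1081, 0.0006, -0.0006, 0.0007]
```

View pics/c2.png

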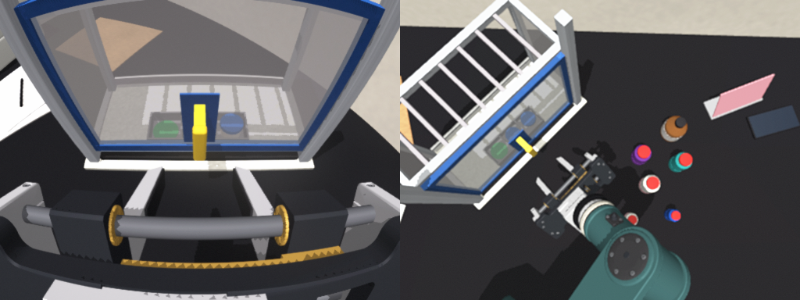

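Request:
{"op": "carry_out", "data": {"commands": [[0, 0, 0.025, 0, 0, 0], [0, 0, 0.05, 0, 0, 0], [0, 0, 0.075, 0, 0, 0], [0, 0, 0.095, 0, 0, 0], [0, 0, 0.106, 0, 0, 0]]}}

```text
time: 3.2
tool_pos: [0.5311, 0.1169, 0.1148]
ee_rot: [-3.14, -0.785, 0.838]
wrist_force: [-0.5, 0.9, -0.1]
width: 0.0562
finger_force: 0.0
```

Request:
{"op": "carry_out", "data": {"commands": [[0, 0, 0, 0, 0, 0], [0, 0, 0, 0, 0, 0], [0, 0, 0, 0, 0, 0], [0, 0, 0, 0, 0, 0], [0, 0, 0, 0, 0, 0]], "jaw": 0}}

```text
time: 3.7
tool_pos: [0.5317, 0.1159, 0.1165]
ee_rot: [3.139, -0.786, 0.84]
wrist_force: [4.7, -4.1, -0.0]
width: 0.0199
finger_force: 2.9
```

Run:
```python
from h import *
o=get_obs();print({k:np.round(o[k],4) for k in('tool_pos','ee_rot','joint_positions','wrist_force','width','finger_force')})
w=snap('wrist','w2')
R=Rn.from_euler('xyz',o['ee_rot']); print(R.inv().apply([0,0,.215]))
```

```text
{'tool_pos': array([0.5317, 0.1159, 0.1165]), 'ee_rot': array([ 3.1391, -0.7859,  0.8397]), 'joint_positions': array([-0.3998, -0.2578,  2.0293,  0.8021,  1.1932,  0.0908]), 'wrist_force': array([ 4.7204, -4.0752, -0.0471]), 'width': np.float64(0.0199), 'finger_force': np.float64(2.8717)}
[ 0.15210241  0.00038012 -0.151953  ]
```

View pics/w2.png

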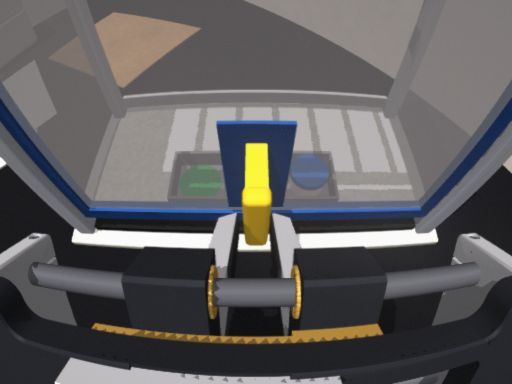

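Request:
{"op": "carry_out", "data": {"commands": [[0, 0, 0, 0, 0, 0], [0, 0, 0, 0, 0, 0], [0.007, 0, -0.007, 0, 0, 0], [0.014, 0, -0.014, 0, 0, 0], [0.021, 0, -0.021, 0, 0, 0]]}}

```text
time: 4.25
tool_pos: [0.5266, 0.1177, 0.1409]
ee_rot: [-3.13, -0.778, 0.836]
wrist_force: [-5.9, -1.4, -6.5]
width: 0.0004
finger_force: 4.4
```

Request:
{"op": "carry_out", "data": {"commands": [[0.014, 0, -0.014, 0, 0, 0], [0.028, 0, -0.028, 0, 0, 0], [0.042, 0, -0.042, 0, 0, 0], [0.056, 0, -0.056, 0, 0, 0], [0.07, 0, -0.07, 0, 0, 0]]}}

```text
time: 4.75
tool_pos: [0.531, 0.1177, 0.247]
ee_rot: [3.141, -0.788, 0.841]
wrist_force: [0.1, -0.6, -0.7]
width: 0.0006
finger_force: 0.0
```

```bash
cat >> h.py <<'E'
def sash():
    """sash height from top view blue frame top"""
    s=snap('top');P=cloud(s);h=cv2.cvtColor(s['img'],cv2.COLOR_RGB2HSV).astype(int)
    z=P[...,2];m=(abs(h[...,0]-109)<7)&(h[...,1]>150)&(s['range_z']>0)&(z>.29)&(P[...,1]>-.05)
    print('blue z med',np.median(z[m]),'pct',np.percentile(z[m],[90,98]),m.sum())
def st():
    o=get_obs();print({k:np.round(o[k],4).tolist() for k in('time','tool_pos','ee_rot','joint_positions','wrist_force','width','finger_force')});return o
E
python3 -c "
from h import *
st();sash()"
```

```text
{'time': 4.75, 'tool_pos': [0.531, 0.1177, 0.247], 'ee_rot': [3.1412, -0.7878, 0.8411], 'joint_positions': [-0.3984, -0.3448, 1.8283, 0.7476, 1.4015, 0.299], 'wrist_force': [0.0867, -0.5879, -0.7102], 'width': 0.0006, 'finger_force': 0.0}
blue z med 0.3388767930658303 pct [0.34047665 0.34131473] 2569
```

Run:
```python
from h import *
c,sn=np.cos(.838),np.sin(.838);M=np.array([[c,sn,0],[-sn,c,0],[0,0,1]]);o=np.array([.5535,.1395,0])
for n in('top0','t1','side0','top'):
    s=dict(np.load(n+'.npz'));P=(cloud(s)-o)@M.T;h=cv2.cvtColor(s['img'],cv2.COLOR_RGB2HSV).astype(int)
    y=(abs(h[...,0]-28)<8)&(h[...,1]>100)&(h[...,2]>70)&(s['range_z']>0)&(abs(P[...,0])<.1)&(abs(P[...,1])<.06)
    Q=P[y];print(n,len(Q),'pct x',np.percentile(Q[:,0],[2,50,98]).round(4),'y',np.percentile(Q[:,1],[2,50,98]).round(4),'z',np.percentile(Q[:,2],[2,50,98]).round(4))
    for a in np.arange(.08,.19,.01):
        q=Q[abs(Q[:,2]-a)<.005]
        if len(q)>5: print('  z',round(a,2),len(q),q.min(0).round(4),q.max(0).round(4))
print((np.array([.5317,.1159,.1165])-o)@M.T)
# blue sash top x
s=dict(np.load('top0.npz'));P=(cloud(s)-o)@M.T;h=cv2.cvtColor(s['img'],cv2.COLOR_RGB2HSV).astype(int)
m=(abs(h[...,0]-109)<7)&(h[...,1]>150)&(s['range_z']>0)&(abs(P[...,0])<.05);Q=P[m]
for a,b in((.04,.08),(.17,.19),(.325,.34)):
    q=Q[(Q[:,2]>a)&(Q[:,2]<b)];print('blue',a,len(q),np.percentile(q,[2,50,98],axis=0).round(4).tolist())
# pad in hood frame
s=dict(np.load('side0.npz'));P=(cloud(s)-o)@M.T;h=cv2.cvtColor(s['img'],cv2.COLOR_RGB2HSV).astype(int)
m=(abs(h[...,0]-65)<14)&(h[...,1]>60)&(s['range_z']>0)&(abs(P[...,0]-.056)<.04)&(abs(P[...,1]-.06)<.04)&(P[...,2]<.02);Q=P[m]
print('pad',np.percentile(Q,[2,50,98],axis=0).round(4).tolist(),cv2.minEnclosingCircle(Q[:,:2].astype(np.float32)))
```

```text
top0 271 pct x [-0.0543 -0.0349 -0.0072] y [-0.0084 -0.0001  0.0096] z [0.0432 0.163  0.1668]
  z 0.1 16 [-0.0542 -0.0083  0.0953] [-0.0076  0.0097  0.1048]
  z 0.11 12 [-0.0544 -0.0084  0.1087] [-0.0073  0.0094  0.1149]
  z 0.12 8 [-0.0542 -0.0085  0.1172] [-0.0075  0.0092  0.1236]
  z 0.13 11 [-0.0542 -0.0086  0.126 ] [-0.0078  0.0088  0.1334]
  z 0.14 11 [-0.0543 -0.0086  0.1356] [-0.0078  0.0086  0.1449]
  z 0.15 13 [-0.0546 -0.0073  0.146 ] [-0.0076  0.0084  0.1549]
  z 0.16 151 [-0.0543 -0.0082  0.1554] [-0.0073  0.0085  0.165 ]
  z 0.17 38 [-0.0527 -0.0069  0.165 ] [-0.0071  0.0068  0.1695]
t1 269 pct x [-0.0542 -0.0347 -0.0071] y [-0.0084 -0.0001  0.0096] z [0.0437 0.1631 0.1671]
  z 0.1 13 [-0.0541 -0.0083  0.0955] [-0.0076  0.0097  0.1048]
  z 0.11 14 [-0.0542 -0.0084  0.1052] [-0.0073  0.0095  0.1141]
  z 0.12 7 [-0.0545 -0.0085  0.1179] [-0.0073  0.0092  0.1232]
  z 0.13 12 [-0.0544 -0.0086  0.1257] [-0.007   0.0053  0.135 ]
  z 0.14 11 [-0.0542 -0.0086  0.1365] [-0.0072  0.0086  0.1427]
  z 0.15 11 [-0.054  -0.0073  0.1468] [-0.0071  0.0083  0.155 ]
  z 0.16 138 [-0.0543 -0.0082  0.1552] [-0.0075  0.0085  0.165 ]
  z 0.17 52 [-0.0525 -0.0069  0.165 ] [-0.0072  0.0071  0.1694]
side0 119 pct x [0.0028 0.0037 0.0051] y [-0.0244 -0.0151 -0.0064] z [0.2031 0.2265 0.246 ]
top 41 pct x [-0.015  -0.0085 -0.0071] y [-0.0078 -0.0006  0.0079] z [0.156  0.1707 0.1776]
  z 0.17 31 [-0.0154 -0.0075  0.1665] [-0.007   0.0076  0.1734]
[-0.03212517  0.00041685  0.1165    ]
blue 0.04 342 [[-0.0089, -0.1818, 0.0517], [-0.0076, 0.0191, 0.0599], [-0.0053, 0.1807, 0.0759]]
blue 0.17 101 [[-0.0085, -0.1867, 0.1706], [-0.0075, 0.0032, 0.1812], [-0.0052, 0.1867, 0.1875]]
blue 0.325 2280 [[-0.008, -0.1818, 0.3258], [-0.0032, 0.0105, 0.3327], [0.004, 0.1831, 0.3349]]
pad [[0.0349, 0.0434, 0.0125], [0.0564, 0.064, 0.0152], [0.0751, 0.0829, 0.0175]] ((0.05714637041091919, 0.06522410362958908), 0.02581031620502472)
```

```bash
cat >> h.py <<'E'
YAW=.838;HO=np.array([.5523,.1382,0])
def hw(x,y,z): c,s=np.cos(YAW),np.sin(YAW); return HO+[c*x-s*y,s*x+c*y,z]
def wh(p): c,s=np.cos(YAW),np.sin(YAW); d=np.array(p)-HO; return np.array([c*d[0]+s*d[1],-s*d[0]+c*d[1],d[2]])
E
python3 - <<'E'
from h import *
print(rel(hw(-.15,0,.10),Rt(YAW,1.134),False))
o=st();o['tool_pos']=o['tool_pos']-Rn.from_euler('xyz',o['ee_rot']).apply([0,0,.15])
print(rel(hw(-.15,0,.10),Rt(YAW,1.134),False,o))
E
```

```text
[-0.1933, -0.0006, 0.0201, 0.0016, 0.3422, 0.0068]
{'time': 4.8, 'tool_pos': [0.5327, 0.1174, 0.2517], 'ee_rot': [3.1325, -0.7917, 0.8471], 'joint_positions': [-0.3985, -0.3466, 1.8224, 0.7492, 1.4017, 0.2996], 'wrist_force': [0.0012, -0.1656, 2.2428], 'width': 0.0005, 'finger_force': 0.0}
[-0.1933, -0.0006, 0.1701, 0.0016, 0.3422, 0.0068]
```

Request:
{"op": "carry_out", "data": {"commands": [[0, 0, -0.03, 0, 0, 0], [0, 0, -0.06, 0, 0, 0], [0, 0, -0.09, 0, 0, 0], [0, 0, -0.12, 0, 0, 0], [0, 0, -0.15, 0, 0, 0]]}}

```text
time: 5.3
tool_pos: [0.4594, 0.0381, 0.352]
ee_rot: [3.141, -0.787, 0.842]
wrist_force: [0.0, 0.7, 0.5]
width: 0.0004
finger_force: 0.0
```

Request:
{"op": "carry_out", "data": {"commands": [[-0.03, 0, 0.02, 0, 0.05, 0], [-0.06, 0, 0.045, 0, 0.11, 0], [-0.09, 0, 0.07, 0, 0.17, 0], [-0.12, 0, 0.095, 0, 0.23, 0], [-0.15, 0, 0.12, 0, 0.3, 0]]}}

```text
time: 5.8
tool_pos: [0.4464, 0.0219, 0.1596]
ee_rot: [3.131, -1.088, 0.848]
wrist_force: [0.7, -1.0, -0.5]
width: 0.0006
finger_force: 0.0
```

Run:
```python
from h import *
o=st();print(wh(o['tool_pos']),rel(hw(-.12,0,.09),Rt(YAW,1.134),False,o))
```

```text
{'time': 5.8, 'tool_pos': [0.4464, 0.0219, 0.1596], 'ee_rot': [3.1313, -1.0884, 0.8476], 'joint_positions': [-0.994, -0.3078, 2.1753, 1.0336, 1.6524, -0.3886], 'wrist_force': [0.6828, -1.0343, -0.5408], 'width': 0.0006, 'finger_force': 0.0}
[-0.15728361  0.00090778  0.15956282] [-0.0443, 0.0006, 0.0653, 0.0016, 0.0456, 0.0045]
```

Request:
{"op": "carry_out", "data": {"commands": [[-0.015, 0, 0.02, 0, 0.02, 0], [-0.03, 0, 0.04, 0, 0.0456, 0.004], [-0.044, 0, 0.065, 0, 0.0456, 0.004], [-0.044, 0, 0.065, 0, 0.0456, 0.004], [-0.044, 0, 0.065, 0, 0.0456, 0.004]]}}

```text
time: 6.3
tool_pos: [0.4709, 0.0498, 0.0912]
ee_rot: [-3.132, -1.132, 0.83]
wrist_force: [-0.3, -0.4, -0.0]
width: 0.0006
finger_force: 0.0
```

Run:
```python
from h import *
o=st();print(wh(o['tool_pos']),rel(hw(-.06,0,.061),Rt(YAW,1.134),False,o),rel(hw(-.022,0,.061),Rt(YAW,1.134),False,o))
print('lift',Rn.from_euler('xyz',o['ee_rot']).inv().apply([0,0,.1]))
```

```text
{'time': 6.3, 'tool_pos': [0.4709, 0.0498, 0.0912], 'ee_rot': [-3.1322, -1.1325, 0.8301], 'joint_positions': [-0.9007, -0.1463, 2.2541, 1.1098, 1.4855, -0.5506], 'wrist_force': [-0.3201, -0.3721, -0.0137], 'width': 0.0006, 'finger_force': 0.0}
[-0.12015242  0.00140341  0.09124512] [-0.0019, 0.0016, 0.0673, -0.0022, 0.0015, -0.0034] [0.0143, 0.0016, 0.1017, -0.0022, 0.0015, -0.0034]
lift [ 0.09054549 -0.00040013 -0.04244236]
```

Request:
{"op": "carry_out", "data": {"commands": [[-0.001, 0.001, 0.034, 0, 0, 0], [-0.002, 0.0015, 0.067, 0, 0, 0], [0.006, 0.0015, 0.085, 0, 0, 0], [0.014, 0.0015, 0.102, 0, 0, 0], [0.014, 0.0015, 0.102, 0, 0, 0]]}}

```text
time: 6.8
tool_pos: [0.5389, 0.1222, 0.0621]
ee_rot: [3.141, -1.133, 0.841]
wrist_force: [0.4, -0.7, 0.1]
width: 0.0002
finger_force: 0.0
```

Request:
{"op": "carry_out", "data": {"commands": [[0.009, 0, -0.0042, 0, 0, 0], [0.018, 0, -0.0085, 0, 0, 0], [0.027, 0, -0.0127, 0, 0, 0], [0.036, 0, -0.017, 0, 0, 0], [0.045, 0, -0.0212, 0, 0, 0]]}}

```text
time: 7.3
tool_pos: [0.5372, 0.1203, 0.1092]
ee_rot: [-3.135, -1.128, 0.83]
wrist_force: [-4.3, -4.5, -4.6]
width: 0.0004
finger_force: 2.8
```

Run:
```python
from h import *
o=st();print(wh(o['tool_pos']));sash()
print('lift',Rn.from_euler('xyz',o['ee_rot']).inv().apply([0,0,.1]))
```

```text
{'time': 7.3, 'tool_pos': [0.5372, 0.1203, 0.1092], 'ee_rot': [-3.135, -1.1284, 0.8305], 'joint_positions': [-0.596, -0.1452, 2.203, 1.2269, 1.2562, -0.398], 'wrist_force': [-4.272, -4.5322, -4.6436], 'width': 0.0004, 'finger_force': 2.8335}
[-0.02338709 -0.00079057  0.10920314]
blue z med 0.33973001147389315 pct [0.34124054 0.34211422] 2552
lift [ 0.09037167 -0.00028306 -0.04281216]
```

Request:
{"op": "carry_out", "data": {"commands": [[0.0135, 0, -0.0064, 0, 0, 0], [0.027, 0, -0.0128, 0, 0, 0], [0.0405, 0, -0.019, 0, 0, 0], [0.054, 0, -0.0256, 0, 0, 0], [0.0675, 0, -0.032, 0, 0, 0]]}}

```text
time: 7.85
tool_pos: [0.5379, 0.121, 0.1871]
ee_rot: [-3.137, -1.134, 0.833]
wrist_force: [0.3, -0.2, -0.9]
width: 0.0002
finger_force: 0.0
```

Run:
```python
from h import *
o=st();print(wh(o['tool_pos']));sash()
print('lift',Rn.from_euler('xyz',o['ee_rot']).inv().apply([0,0,.1]))
```

```text
{'time': 7.85, 'tool_pos': [0.5379, 0.121, 0.1871], 'ee_rot': [-3.1368, -1.1338, 0.8335], 'joint_positions': [-0.5958, -0.2768, 2.1269, 1.1771, 1.3336, -0.1993], 'wrist_force': [0.3282, -0.2087, -0.8879], 'width': 0.0002, 'finger_force': 0.0}
[-0.02238516 -0.00081882  0.18706562]
blue z med 0.33975641682455876 pct [0.34134955 0.34212634] 2538
lift [ 0.0906035  -0.00020264 -0.0423198 ]
```

Run:
```python
from h import *
w=snap('wrist','w3'); t=snap('top','t3')
o=np.zeros((600,800,3),np.uint8)
o[:300,:400]=cv2.resize(w['img'],(400,300)); o[:300,400:]=cv2.resize(t['img'][60:285,60:360],(400,300))
s=snap('side','s3');o[300:,:400]=cv2.resize(s['img'][120:345,180:480],(400,300))
z=(np.clip(w['range_z'],0,.5)*500).astype(np.uint8);o[300:,400:]=cv2.resize(z,(400,300))[...,None]
cv2.imwrite('pics/c3.png',o[:,:,::-1])
```

```text
(no output)
```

View pics/c3.png

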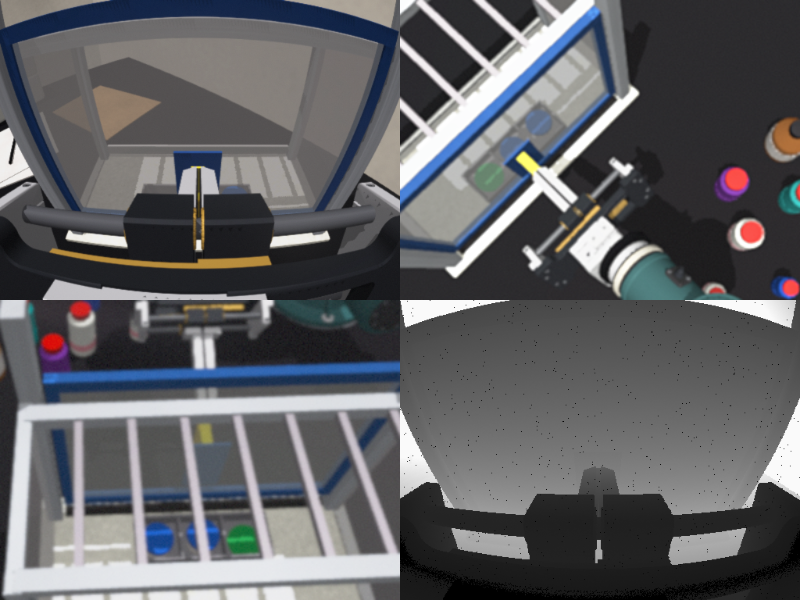

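Run:
```python
from h import *
c,sn=np.cos(YAW),np.sin(YAW);M=np.array([[c,sn,0],[-sn,c,0],[0,0,1]])
o=st();print('tcp',wh(o['tool_pos']))
for n in('t3','s3'):
    s=dict(np.load(n+'.npz'));P=(cloud(s)-HO)@M.T;ok=(s['range_z']>0)
    h=cv2.cvtColor(s['img'],cv2.COLOR_RGB2HSV).astype(int)
    for x in np.arange(-.13,.0,.01):
        q=ok&(abs(P[...,0]-x)<.005)&(abs(P[...,1])<.03)&(P[...,2]>.06)&(P[...,2]<.33)
        Q=P[q]; 
        if len(Q): print(n,round(x,3),len(Q),'z',Q[:,2].min().round(3),Q[:,2].max().round(3),'y',Q[Q[:,2]>Q[:,2].max()-.02][:,1].min().round(3),Q[Q[:,2]>Q[:,2].max()-.02][:,1].max().round(3),s['img'][q][np.argmax(Q[:,2])],'yellow',np.sum((abs(h[q][:,0]-28)<8)&(h[q][:,1]>100)))
```

```text
{'time': 8.05, 'tool_pos': [0.5379, 0.1209, 0.1852], 'ee_rot': [-3.1375, -1.132, 0.8341], 'joint_positions': [-0.5953, -0.275, 2.1283, 1.1761, 1.3314, -0.202], 'wrist_force': [-0.1003, -0.4132, 0.0302], 'width': 0.0006, 'finger_force': 0.0}
tcp [-0.02250778 -0.0008317   0.18516784]
t3 -0.13 48 z 0.245 0.279 y -0.023 0.022 [111 111 112] yellow 0
t3 -0.12 73 z 0.224 0.248 y -0.013 0.011 [218 218 219] yellow 0
t3 -0.11 69 z 0.235 0.242 y -0.013 0.011 [250 250 250] yellow 0
t3 -0.1 71 z 0.23 0.238 y -0.013 0.011 [250 250 250] yellow 0
t3 -0.09 67 z 0.226 0.234 y -0.013 0.011 [250 250 250] yellow 0
t3 -0.08 69 z 0.221 0.229 y -0.013 0.011 [208 209 206] yellow 0
t3 -0.07 62 z 0.215 0.223 y -0.013 0.011 [249 249 250] yellow 0
t3 -0.06 62 z 0.211 0.22 y -0.012 0.011 [248 247 247] yellow 0
t3 -0.05 13 z 0.21 0.215 y -0.008 0.007 [251 250 251] yellow 0
t3 -0.04 19 z 0.169 0.174 y -0.007 0.007 [255 255 124] yellow 11
t3 -0.03 36 z 0.166 0.173 y -0.007 0.007 [255 255 115] yellow 36
t3 -0.02 32 z 0.168 0.174 y -0.006 0.007 [255 255 115] yellow 32
t3 -0.01 451 z 0.06 0.33 y -0.029 0.029 [62 73 97] yellow 67
s3 -0.13 321 z 0.23 0.28 y -0.023 0.025 [74 73 79] yellow 0
s3 -0.12 105 z 0.222 0.248 y -0.013 0.013 [162 162 165] yellow 0
s3 -0.11 96 z 0.225 0.242 y -0.012 0.013 [222 222 224] yellow 0
s3 -0.1 101 z 0.218 0.238 y -0.013 0.013 [192 192 195] yellow 0
s3 -0.09 31 z 0.229 0.233 y -0.011 0.013 [229 229 232] yellow 0
```

Run:
```python
from h import *
for n,p,e in(('t1',[.48145,.05976,.19162],[3.14027,-.78558,.83896]),('t3',[.5379,.1209,.1862],[-3.137,-1.133,.834]),('s3',[.5379,.1209,.1862],[-3.137,-1.133,.834])):
    s=dict(np.load(n+'.npz'));P=cloud(s);R=Rn.from_euler('xyz',e).as_matrix();T=(P-p)@R
    h=cv2.cvtColor(s['img'],cv2.COLOR_RGB2HSV).astype(int)
    ok=(s['range_z']>0)&(abs(T[...,0])<.03)&(abs(T[...,1])<.06)&(T[...,2]>-.16)&(T[...,2]<.03)
    for z in np.arange(-.15,.03,.01):
        q=ok&(abs(T[...,2]-z)<.005);Q=T[q]
        if len(Q)>3: print(n,round(z,2),len(Q),'x',Q[:,0].min().round(3),Q[:,0].max().round(3),'y',Q[:,1].min().round(3),Q[:,1].max().round(3),np.median(s['img'][q],0))
```

```text
t1 -0.15 367 x -0.028 0.03 y -0.06 0.06 [122. 116. 110.]
t1 -0.14 22 x -0.023 0.029 y -0.031 0.058 [117.5 115.5 115.5]
t1 -0.13 4 x 0.001 0.004 y -0.031 -0.031 [81.  78.5 73. ]
t1 -0.12 7 x -0.011 0.01 y -0.031 0.029 [86. 79. 72.]
t1 -0.11 12 x -0.001 0.01 y -0.034 0.03 [130.  128.5 129. ]
t1 -0.1 63 x -0.003 0.01 y -0.041 0.039 [214. 212. 213.]
t1 -0.09 67 x -0.008 0.01 y -0.041 0.039 [218. 216. 216.]
t1 -0.08 50 x -0.0 0.01 y -0.041 0.039 [228. 228. 227.]
t1 -0.07 48 x 0.005 0.011 y -0.041 0.039 [227.5 227.5 227. ]
t1 -0.06 50 x -0.008 0.01 y -0.041 0.039 [228. 228. 228.]
t1 -0.05 58 x -0.006 0.01 y -0.041 0.039 [217.5 217.  216.5]
t1 -0.04 30 x 0.002 0.01 y -0.039 0.036 [209.5 209.  209. ]
t3 -0.15 191 x -0.025 0.03 y -0.06 0.059 [129. 128. 127.]
t3 -0.14 14 x 0.028 0.03 y -0.059 0.057 [126.5 126.5 130. ]
t3 -0.12 34 x 0.009 0.014 y -0.012 0.012 [225.5 225.  225.5]
t3 -0.11 61 x -0.007 0.014 y -0.012 0.011 [248. 248. 248.]
t3 -0.1 69 x -0.007 0.013 y -0.012 0.012 [247. 247. 247.]
t3 -0.09 61 x 0.008 0.014 y -0.012 0.012 [248. 247. 247.]
t3 -0.08 62 x 0.008 0.013 y -0.012 0.012 [24
[... 305 characters left out ...]
.]
t3 0.0 37 x -0.023 -0.013 y -0.007 0.006 [255. 255. 115.]
t3 0.01 286 x -0.016 0.03 y -0.06 0.059 [104. 127. 133.]
t3 0.02 295 x -0.015 0.016 y -0.06 0.06 [103. 125. 118.]
s3 -0.15 104 x -0.026 0.03 y -0.059 0.059 [89.  81.  75.5]
s3 -0.14 287 x -0.027 0.03 y -0.06 0.059 [75. 75. 76.]
s3 -0.13 266 x -0.029 0.03 y -0.025 0.022 [110.  108.5 111. ]
s3 -0.12 95 x -0.006 0.014 y -0.013 0.012 [167. 166. 170.]
s3 -0.11 92 x -0.005 0.013 y -0.014 0.012 [222.  222.  223.5]
s3 -0.1 96 x -0.007 0.013 y -0.014 0.012 [223.5 223.  225. ]
s3 -0.09 93 x -0.005 0.014 y -0.014 0.012 [222. 221. 224.]
s3 -0.08 32 x 0.004 0.013 y -0.014 0.011 [207. 210. 219.]
s3 0.02 333 x 0.01 0.03 y -0.06 0.06 [86. 90. 97.]
```

```bash
sed -i 's/\[0,0,.019\]/[0,0,.055]/' h.py
python3 - <<'E'
from h import *
o=st();R=Rt(YAW,1.134)
z=R.apply([0,0,1]);g=hw(-.046,0,.135)
print(rel(g-z*.06,R),rel(g,R))
E
```

```text
{'time': 8.05, 'tool_pos': [0.5379, 0.1209, 0.1852], 'ee_rot': [-3.1375, -1.132, 0.8341], 'joint_positions': [-0.5953, -0.275, 2.1283, 1.1761, 1.3314, -0.202], 'wrist_force': [-0.1003, -0.4132, 0.0302], 'width': 0.0006, 'finger_force': 0.0}
[-0.0554, -0.0007, -0.005, -0.0005, 0.002, -0.0017] [-0.0553, -0.0007, 0.055, -0.0005, 0.002, -0.0017]
```

Request:
{"op": "carry_out", "data": {"commands": [[0, 0, -0.02, 0, 0, 0], [0, 0, -0.04, 0, 0, 0], [0, 0, -0.06, 0, 0, 0], [0, 0, -0.08, 0, 0, 0], [0, 0, -0.08, 0, 0, 0]], "jaw": 0.6}}

```text
time: 8.55
tool_pos: [0.4895, 0.0658, 0.2186]
ee_rot: [-3.134, -1.132, 0.829]
wrist_force: [-0.7, -0.6, 0.4]
width: 0.0372
finger_force: 0.0
```

Now shift down (tool −x 55 mm), then in 135 mm.

Request:
{"op": "carry_out", "data": {"commands": [[-0.02, 0, 0, 0, 0, 0], [-0.04, 0, 0.015, 0, 0, 0], [-0.055, 0, 0.04, 0, 0, 0], [-0.055, 0, 0.07, 0, 0, 0], [-0.055, 0, 0.075, 0, 0, 0]]}}

```text
time: 9.05
tool_pos: [0.5177, 0.1035, 0.1336]
ee_rot: [-3.118, -1.13, 0.819]
wrist_force: [-0.4, 1.5, 0.1]
width: 0.0565
finger_force: 0.0
```

Run:
```python
from h import *
o=st();R=Rt(YAW,1.134)
print(rel(hw(-.046,0,.135),R))
```

```text
{'time': 9.05, 'tool_pos': [0.5177, 0.1035, 0.1336], 'ee_rot': [-3.118, -1.1304, 0.8193], 'joint_positions': [-0.6748, -0.2123, 2.1988, 1.1808, 1.3552, -0.3505], 'wrist_force': [-0.3634, 1.4789, 0.1371], 'width': 0.0565, 'finger_force': 0.0}
[0.0027, 0.0029, 0.057, -0.0067, 0.0035, -0.008]
```

Request:
{"op": "carry_out", "data": {"commands": [[0.002, 0.0015, 0.02, -0.003, 0, -0.004], [0.002, 0.002, 0.04, -0.006, 0.003, -0.008], [0.002, 0.002, 0.056, -0.006, 0.003, -0.008], [0.002, 0.002, 0.056, -0.006, 0.003, -0.008], [0.002, 0.002, 0.056, -0.006, 0.003, -0.008]]}}

```text
time: 9.55
tool_pos: [0.5544, 0.1379, 0.1143]
ee_rot: [3.129, -1.134, 0.848]
wrist_force: [0.5, -0.2, 0.5]
width: 0.0566
finger_force: 0.0
```

Request:
{"op": "carry_out", "data": {"commands": [[0, 0, 0, 0, 0, 0], [0, 0, 0, 0, 0, 0], [0, 0, 0, 0, 0, 0], [0, 0, 0, 0, 0, 0], [0, 0, 0, 0, 0, 0]], "jaw": 0}}

```text
time: 10.05
tool_pos: [0.5546, 0.1374, 0.1144]
ee_rot: [3.128, -1.134, 0.848]
wrist_force: [-5.5, 3.1, 1.6]
width: 0.02
finger_force: 3.8
```

Request:
{"op": "carry_out", "data": {"commands": [[0, 0, 0, 0, 0, 0], [0, 0, 0, 0, 0, 0], [0, 0, 0, 0, 0, 0], [0.0045, 0, -0.0021, 0, 0, 0], [0.009, 0, -0.0042, 0, 0, 0]]}}

```text
time: 10.55
tool_pos: [0.5538, 0.1379, 0.1207]
ee_rot: [3.135, -1.129, 0.84]
wrist_force: [13.2, 9.9, -13.7]
width: 0.0176
finger_force: 30.0
```

Run:
```python
from h import *
o=st();print(wh(o['tool_pos']));sash()
print('lift',Rn.from_euler('xyz',o['ee_rot']).inv().apply([0,0,.1]))
```

```text
{'time': 10.55, 'tool_pos': [0.5538, 0.1379, 0.1207], 'ee_rot': [3.1353, -1.1292, 0.8403], 'joint_positions': [-0.5243, -0.1497, 2.1786, 1.2448, 1.2019, -0.3517], 'wrist_force': [13.1808, 9.9045, -13.6841], 'width': 0.0176, 'finger_force': 29.9882}
[ 0.00081324 -0.00130185  0.1207437 ]
blue z med 0.3461785705398639 pct [0.34785312 0.34865572] 2501
lift [ 0.09040661  0.00026881 -0.04273841]
```

Request:
{"op": "carry_out", "data": {"commands": [[0.0115, 0, -0.0053, 0, 0, 0], [0.0235, 0, -0.011, 0, 0, 0], [0.0355, 0, -0.0167, 0, 0, 0], [0.0475, 0, -0.0223, 0, 0, 0], [0.0595, 0, -0.028, 0, 0, 0]]}}

```text
time: 11.1
tool_pos: [0.5538, 0.1379, 0.1861]
ee_rot: [3.137, -1.129, 0.838]
wrist_force: [16.3, 10.9, -14.3]
width: 0.0177
finger_force: 30.0
```

Request:
{"op": "carry_out", "data": {"commands": [[0.0145, 0, -0.0068, 0, 0, 0], [0.029, 0, -0.0137, 0, 0, 0], [0.0435, 0, -0.0205, 0, 0, 0], [0.058, 0, -0.0273, 0, 0, 0], [0.0725, 0, -0.034, 0, 0, 0]]}}

```text
time: 11.6
tool_pos: [0.5538, 0.1379, 0.2656]
ee_rot: [3.14, -1.129, 0.835]
wrist_force: [18.2, 11.1, -14.6]
width: 0.0179
finger_force: 30.0
```

Run:
```python
from h import *
o=st();print(wh(o['tool_pos']));sash()
print('lift',Rn.from_euler('xyz',o['ee_rot']).inv().apply([0,0,.1]))
```

```text
{'time': 11.6, 'tool_pos': [0.5538, 0.1379, 0.2656], 'ee_rot': [3.1397, -1.1292, 0.8349], 'joint_positions': [-0.5244, -0.3459, 2.0061, 1.1376, 1.3397, 0.0088], 'wrist_force': [18.2037, 11.053, -14.599], 'width': 0.0179, 'finger_force': 29.9931}
[ 0.00074401 -0.00130542  0.26558168]
blue z med 0.4900472606884849 pct [0.49221619 0.49296461] 5198
lift [ 9.04058572e-02  7.98122483e-05 -4.27407839e-02]
```

Request:
{"op": "carry_out", "data": {"commands": [[0.0135, 0, -0.0064, 0, 0, 0], [0.027, 0, -0.0127, 0, 0, 0], [0.0405, 0, -0.019, 0, 0, 0], [0.0495, 0, -0.0234, 0, 0, 0], [0.0495, 0, -0.0234, 0, 0, 0]]}}

```text
time: 12.15
tool_pos: [0.5538, 0.138, 0.3225]
ee_rot: [3.134, -1.132, 0.841]
wrist_force: [8.8, 5.6, -6.1]
width: 0.018
finger_force: 30.0
```

Request:
{"op": "carry_out", "data": {"commands": [[0, 0, 0, 0, 0, 0], [0, 0, 0, 0, 0, 0], [0, 0, 0, 0, 0, 0], [0, 0, -0.03, 0, 0, 0], [0, 0, -0.07, 0, 0, 0]], "jaw": 0.6}}

```text
time: 12.65
tool_pos: [0.5096, 0.0919, 0.3542]
ee_rot: [3.132, -1.134, 0.848]
wrist_force: [0.7, -0.9, -0.4]
width: 0.0539
finger_force: 0.0
```

Run:
```python
from h import *
o=st();print(wh(o['tool_pos']));sash()
T=.785
B=np.array([.4503,-.2205,.0])
for yaw in(-.45,-.2,0.1):
  R=Rt(yaw,T);z=R.apply([0,0,1]);print(yaw,rel(B+[0,0,.062]-z*.1+[0,0,.08],R),rel(B+[0,0,.062]-z*.1,R))
```

```text
{'time': 12.65, 'tool_pos': [0.5096, 0.0919, 0.3542], 'ee_rot': [3.1316, -1.1339, 0.8479], 'joint_positions': [-0.7204, -0.4381, 1.8929, 1.1352, 1.6076, 0.1062], 'wrist_force': [0.6679, -0.8921, -0.3657], 'width': 0.0539, 'finger_force': 0.0}
[-0.06296387  0.00079367  0.35419398]
blue z med 0.5439524466573286 pct [0.54899614 0.54968593] 5685
-0.45 [-0.2851, 0.1307, -0.172, -1.0492, -0.3068, 0.7469] [-0.3576, 0.1299, -0.1382, -1.0492, -0.3068, 0.7469]
-0.2 [-0.2882, 0.1339, -0.1786, -0.8434, -0.3232, 0.6033] [-0.3607, 0.133, -0.1448, -0.8434, -0.3232, 0.6033]
0.1 [-0.2913, 0.14, -0.1852, -0.5963, -0.3374, 0.4308] [-0.3638, 0.1391, -0.1514, -0.5963, -0.3374, 0.4308]
```

Request:
{"op": "carry_out", "data": {"commands": [[-0.03, 0.015, -0.04, -0.09, -0.05, 0.06], [-0.065, 0.03, -0.075, -0.19, -0.1, 0.14], [-0.1, 0.048, -0.1, -0.29, -0.16, 0.21], [-0.14, 0.066, -0.12, -0.39, -0.22, 0.28], [-0.175, 0.084, -0.14, -0.49, -0.28, 0.35]], "jaw": 0.75}}

```text
time: 13.2
tool_pos: [0.4377, -0.1175, 0.255]
ee_rot: [-3.119, -0.839, 0.211]
wrist_force: [0.7, 0.1, 0.3]
width: 0.0706
finger_force: 0.0
```

Run:
```python
from h import *
o=st()
B=np.array([.4503,-.2205,.066]);R=Rt(.1,.785);z=R.apply([0,0,1]);print(rel(B-z*.1+[0,0,.08],R),rel(B-z*.1,R))
```

```text
{'time': 13.2, 'tool_pos': [0.4377, -0.1175, 0.255], 'ee_rot': [-3.1189, -0.8394, 0.211], 'joint_positions': [-1.0948, -0.649, 2.0178, 0.8103, 1.5353, 0.3267], 'wrist_force': [0.7385, 0.085, 0.2934], 'width': 0.0706, 'finger_force': 0.0}
[-0.0847, 0.1003, 0.0188, -0.1033, -0.0535, 0.077] [-0.1443, 0.1015, 0.0722, -0.1033, -0.0535, 0.077]
```

Request:
{"op": "carry_out", "data": {"commands": [[-0.015, 0.02, 0.01, -0.02, -0.01, 0.015], [-0.035, 0.045, 0.02, -0.05, -0.025, 0.035], [-0.055, 0.07, 0.03, -0.07, -0.04, 0.055], [-0.075, 0.09, 0.04, -0.1, -0.0535, 0.077], [-0.085, 0.1, 0.05, -0.1033, -0.0535, 0.077]]}}

```text
time: 13.7
tool_pos: [0.4427, -0.216, 0.1563]
ee_rot: [-3.139, -0.786, 0.104]
wrist_force: [-0.2, -0.1, -0.4]
width: 0.0706
finger_force: 0.0
```

Run:
```python
from h import *
w=snap('wrist','w4');o=st()
B=np.array([.4503,-.2205,.066]);R=Rt(.1,.785);z=R.apply([0,0,1]);print(rel(B-z*.07,R),rel(B,R))
```

```text
{'time': 13.75, 'tool_pos': [0.4422, -0.2157, 0.1536], 'ee_rot': [-3.1339, -0.7844, 0.1003], 'joint_positions': [-1.1499, -0.458, 2.0864, 0.7697, 1.3122, 0.1894], 'wrist_force': [-0.5159, 0.0233, -1.5114], 'width': 0.0706, 'finger_force': 0.0}
[-0.0565, 0.006, 0.0523, -0.0079, 0.0006, 0.0002] [-0.0565, 0.0066, 0.1223, -0.0079, 0.0006, 0.0002]
```

View pics/w4.png

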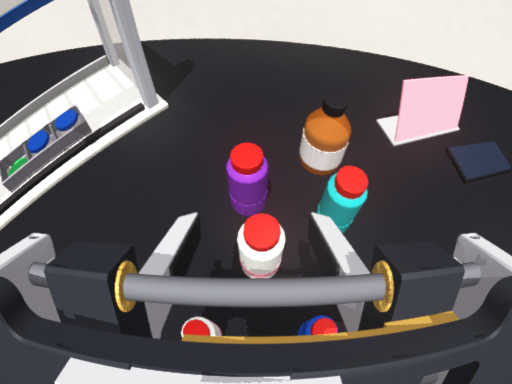

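Request:
{"op": "carry_out", "data": {"commands": [[-0.012, 0.0015, 0.025, -0.002, 0, 0], [-0.024, 0.003, 0.05, -0.004, 0, 0], [-0.036, 0.0045, 0.078, -0.006, 0, 0], [-0.048, 0.006, 0.104, -0.0079, 0, 0], [-0.0565, 0.0066, 0.122, -0.0079, 0, 0]]}}

```text
time: 14.25
tool_pos: [0.4902, -0.2156, 0.0301]
ee_rot: [3.138, -0.787, 0.105]
wrist_force: [-0.7, 0.8, -0.1]
width: 0.0705
finger_force: 0.0
```

Run:
```python
from h import *
o=st()
B=np.array([.4503,-.2205,.066]);R=Rt(.1,.785);print(rel(B,R))
```

```text
{'time': 14.25, 'tool_pos': [0.4902, -0.2156, 0.0301], 'ee_rot': [3.1381, -0.7869, 0.1051], 'joint_positions': [-1.0108, -0.22, 2.1946, 0.8789, 0.9686, 0.0084], 'wrist_force': [-0.713, 0.7915, -0.0645], 'width': 0.0705, 'finger_force': 0.0}
[-0.003, 0.0009, 0.0012, -0.0001, -0.0019, 0.0036]
```

Close on the bottle, then lift slightly.

Request:
{"op": "carry_out", "data": {"commands": [[-0.002, 0.0005, 0.001, 0, 0, 0], [-0.002, 0.0005, 0.001, 0, 0, 0], [-0.002, 0.0005, 0.001, 0, 0, 0], [-0.002, 0.0005, 0.001, 0, 0, 0], [-0.002, 0.0005, 0.001, 0, 0, 0]], "jaw": 0}}

```text
time: 14.75
tool_pos: [0.4899, -0.218, 0.0309]
ee_rot: [3.133, -0.789, 0.108]
wrist_force: [-0.3, -1.0, 3.3]
width: 0.0473
finger_force: 30.0
```

Request:
{"op": "carry_out", "data": {"commands": [[0, 0, 0, 0, 0, 0], [0, 0, 0, 0, 0, 0], [0.007, 0, -0.007, 0, 0, 0], [0.021, 0, -0.021, 0, 0, 0], [0.035, 0, -0.035, 0, 0, 0]]}}

```text
time: 15.25
tool_pos: [0.4882, -0.2154, 0.0775]
ee_rot: [3.141, -0.784, 0.104]
wrist_force: [-0.4, 0.4, -1.5]
width: 0.0474
finger_force: 30.0
```

Run:
```python
from h import *
o=st()
for n in('top','side'):
    s=snap(n,n+'5');P=cloud(s);ok=s['range_z']>0;h=cv2.cvtColor(s['img'],cv2.COLOR_RGB2HSV).astype(int)
    r=((h[...,0]<6)|(h[...,0]>174))&(h[...,1]>110)&ok&(P[...,2]>.11)&(np.hypot(P[...,0]-.45,P[...,1]+.22)<.05)
    u=P[r];print(n,len(u),u.mean(0),u.min(0),u.max(0))
R=Rt(YAW,.785);z=R.apply([0,0,1])
gh=.066   # grasp height above bottle base
pre=hw(-.10,.063,.07+gh)
print(rel(pre,R)); R2=Rt(.1,.785); print(rel([.43,-.12,.2],R2))
```

```text
{'time': 15.25, 'tool_pos': [0.4882, -0.2154, 0.0775], 'ee_rot': [3.1407, -0.7843, 0.1036], 'joint_positions': [-1.0147, -0.3001, 2.1436, 0.815, 1.06, 0.1239], 'wrist_force': [-0.3728, 0.3837, -1.4663], 'width': 0.0474, 'finger_force': 29.9989}
top 230 [ 0.44893048 -0.21776852  0.14822058] [ 0.43210662 -0.2372471   0.1300513 ] [ 0.4655719  -0.20175019  0.15240272]<stdin>:6: RuntimeWarning: Mean of empty slice.
  ret = um.true_divide(
Traceback (most recent call last):
ValueError: zero-size array to reduction operation minimum which has no identity
```

Run:
```python
from h import *
o=st()
s=dict(np.load('w4.npz'));C=-s['R'].T@s['t'];R0=Rn.from_euler('xyz',[-3.1339,-.7844,.1003]);print('cam in tool',R0.inv().apply(C-[.4422,-.2157,.1536]))
R=Rt(YAW,.785)
print(rel(hw(-.12,.063,.08+.069),R)); print(rel([.45,-.15,.17],Rt(.3,.785)))
```

```text
{'time': 15.35, 'tool_pos': [0.4899, -0.2177, 0.0812], 'ee_rot': [3.1304, -0.7888, 0.1105], 'joint_positions': [-1.0147, -0.302, 2.1397, 0.8171, 1.0581, 0.1217], 'wrist_force': [-0.2196, 0.0759, -1.5875], 'width': 0.0472, 'finger_force': 30.0003}
cam in tool [ 0.07125244 -0.00115919 -0.21547608]
[0.0197, -0.3397, -0.025, 0.5261, -0.0008, -0.5139]
[0.0396, -0.0787, -0.0318, 0.1453, -0.0031, -0.1338]
```

Run:
```python
from h import *
R=Rt(YAW,.785)
print(rel([.45,0,.09+.069],R),rel([.45,0,.12],R))
```

```text
[0.0371, -0.2465, -0.0207, 0.5261, -0.0008, -0.5139] [0.0094, -0.2468, 0.0068, 0.5261, -0.0008, -0.5139]
```

Request:
{"op": "carry_out", "data": {"commands": [[0.015, -0.02, -0.02, 0.05, 0, -0.05], [0.03, -0.06, -0.03, 0.13, 0, -0.12], [0.032, -0.1, -0.032, 0.22, 0, -0.21], [0.03, -0.14, -0.03, 0.32, 0, -0.31], [0.028, -0.18, -0.03, 0.42, 0, -0.41]]}}

```text
time: 15.85
tool_pos: [0.468, -0.0359, 0.1173]
ee_rot: [-3.135, -0.786, 0.69]
wrist_force: [0.3, 0.4, -1.3]
width: 0.0475
finger_force: 30.0
```

Run:
```python
from h import *
R=Rt(YAW,.785)
o=st();print(rel([.45,0,.069+.04],R))
```

```text
{'time': 15.85, 'tool_pos': [0.468, -0.0359, 0.1173], 'ee_rot': [-3.1351, -0.7857, 0.6899], 'joint_positions': [-0.8526, -0.3264, 2.0771, 0.7955, 1.4305, -0.1081], 'wrist_force': [0.2704, 0.4382, -1.2732], 'width': 0.0475, 'finger_force': 29.9969}
[0.0001, -0.0444, 0.0672, 0.0983, -0.001, -0.1047]
```

Request:
{"op": "carry_out", "data": {"commands": [[0, -0.012, 0.017, 0.025, 0, -0.026], [0, -0.024, 0.034, 0.05, 0, -0.052], [0, -0.034, 0.05, 0.075, 0, -0.08], [0, -0.044, 0.067, 0.098, 0, -0.105], [0, -0.044, 0.067, 0.098, 0, -0.105]]}}

```text
time: 16.35
tool_pos: [0.4756, 0.0292, 0.0684]
ee_rot: [-3.135, -0.785, 0.831]
wrist_force: [-1.0, -1.3, -1.4]
width: 0.0473
finger_force: 30.0
```

Request:
{"op": "carry_out", "data": {"commands": [[0, 0, 0, 0, 0, 0], [-0.007, 0, 0.007, 0, 0, 0], [-0.014, 0, 0.014, 0, 0, 0], [-0.02, 0, 0.02, 0, 0, 0], [-0.024, 0, 0.024, 0, 0, 0]]}}

```text
time: 16.85
tool_pos: [0.4774, 0.0267, 0.0365]
ee_rot: [3.141, -0.787, 0.833]
wrist_force: [-0.6, -0.4, -2.0]
width: 0.0472
finger_force: 30.0
```

Run:
```python
from h import *
o=st()
```

```text
{'time': 16.85, 'tool_pos': [0.4774, 0.0267, 0.0365], 'ee_rot': [3.1407, -0.7866, 0.8327], 'joint_positions': [-0.7026, -0.1918, 2.1572, 0.8339, 1.2708, -0.2638], 'wrist_force': [-0.5592, -0.354, -2.026], 'width': 0.0472, 'finger_force': 30.0002}
```

Request:
{"op": "carry_out", "data": {"commands": [[-0.0015, 0, 0.0015, 0, 0, 0], [-0.003, 0, 0.003, 0, 0, 0], [-0.0045, 0, 0.0045, 0, 0, 0], [-0.0045, 0, 0.0045, 0, 0, 0], [-0.0045, 0, 0.0045, 0, 0, 0]]}}

```text
time: 17.35
tool_pos: [0.478, 0.0267, 0.0315]
ee_rot: [3.138, -0.787, 0.835]
wrist_force: [0.3, 0.5, -1.4]
width: 0.0471
finger_force: 30.0
```

Request:
{"op": "carry_out", "data": {"commands": [[0, 0, 0, 0, 0, 0], [0, 0, 0, 0, 0, 0], [0, 0, 0, 0, 0, 0], [0, 0, 0, 0, 0, 0], [0, 0, 0, 0, 0, 0]], "jaw": 0.75}}

```text
time: 17.85
tool_pos: [0.478, 0.0267, 0.0315]
ee_rot: [3.138, -0.787, 0.835]
wrist_force: [0.4, -0.5, -0.2]
width: 0.0701
finger_force: 0.0
```

```bash
cat >> h.py <<'E'
def cap(n,xy,z0,rad=.05):
    s=snap(n);P=cloud(s);ok=s['range_z']>0;h=cv2.cvtColor(s['img'],cv2.COLOR_RGB2HSV).astype(int)
    r=((h[...,0]<6)|(h[...,0]>174))&(h[...,1]>110)&ok&(P[...,2]>z0)&(np.hypot(P[...,0]-xy[0],P[...,1]-xy[1])<rad)
    u=P[r]
    if len(u)<20: print(n,'no cap',len(u));return
    u=u[u[:,2]>np.percentile(u[:,2],90)-.006];c,rr=cv2.minEnclosingCircle(u[:,:2].astype(np.float32));print(n,len(u),'mean',u.mean(0).round(4),'circ',np.round(c,4),round(rr,4),'z',u[:,2].min().round(4),u[:,2].max().round(4));return u.mean(0)
E
python3 - <<'E'
from h import *
o=st();g=o['tool_pos']-Rn.from_euler('xyz',o['ee_rot']).apply([0,0,.055]);print('gp',g)
cap('top',g[:2],.08);cap('side',g[:2],.08)
R=Rt(YAW,1.134);print(rel([g[0],g[1],.064],R,o=o))
E
```

```text
{'time': 17.85, 'tool_pos': [0.478, 0.0267, 0.0315], 'ee_rot': [3.1384, -0.787, 0.8352], 'joint_positions': [-0.7018, -0.182, 2.1616, 0.838, 1.2603, -0.2761], 'wrist_force': [0.3528, -0.498, -0.2271], 'width': 0.0701, 'finger_force': 0.0}
gp [ 0.45170299 -0.00205616  0.07028063]
top 187 mean [ 0.4509 -0.0025  0.1017] circ [ 0.4511 -0.0023] 0.0166 z 0.0986 0.1063
side no cap 0
[0.0143, -0.0003, 0.0012, 0.0055, 0.347, -0.0011]
```

Request:
{"op": "carry_out", "data": {"commands": [[0.005, 0, 0.001, 0.001, 0.115, 0], [0.01, 0, 0.002, 0.003, 0.23, 0], [0.0143, 0, 0.0012, 0.0055, 0.347, -0.001], [0.0143, 0, 0.0012, 0.0055, 0.347, -0.001], [0.0143, 0, 0.0012, 0.0055, 0.347, -0.001]]}}

```text
time: 18.45
tool_pos: [0.4852, 0.0345, 0.0401]
ee_rot: [-3.135, -1.133, 0.831]
wrist_force: [-0.0, 0.4, 0.3]
width: 0.0704
finger_force: 0.0
```

Request:
{"op": "carry_out", "data": {"commands": [[0, 0, 0, 0, 0, 0], [0, 0, 0, 0, 0, 0], [0, 0, 0, 0, 0, 0], [0, 0, 0, 0, 0, 0], [0, 0, 0, 0, 0, 0]], "jaw": 0}}

```text
time: 18.95
tool_pos: [0.4856, 0.0349, 0.0415]
ee_rot: [3.138, -1.135, 0.842]
wrist_force: [0.1, 0.3, 2.2]
width: 0.0471
finger_force: 30.0
```

Run:
```python
from h import *
o=st();g=o['tool_pos']-Rn.from_euler('xyz',o['ee_rot']).apply([0,0,.055]);print('gp',g,wh(g))
R=Rt(YAW,1.134);z0=g[2]
for p in(hw(-.14,.064,.06+z0),hw(-.06,.064,.055+z0),hw(.056,.064,.055+z0)): print(rel(p,R,o=o))
```

```text
{'time': 18.95, 'tool_pos': [0.4856, 0.0349, 0.0415], 'ee_rot': [3.1382, -1.1347, 0.8416], 'joint_positions': [-0.8954, 0.0295, 2.2359, 1.1333, 1.4123, -0.697], 'wrist_force': [0.1398, 0.2924, 2.1708], 'width': 0.0471, 'finger_force': 29.9915}
gp [ 0.45226608 -0.00213769  0.06476607] [-0.17123172 -0.01952312  0.06476607]
[0.0677, -0.0834, 0.0029, 0.0002, -0.0007, 0.0015]
[0.0969, -0.0834, 0.0776, 0.0002, -0.0007, 0.0015]
[0.1459, -0.0833, 0.1827, 0.0002, -0.0007, 0.0015]
```

Request:
{"op": "carry_out", "data": {"commands": [[0.014, 0, -0.006, 0, 0, 0], [0.036, -0.005, -0.016, 0, 0, 0], [0.055, -0.03, -0.018, 0, 0, 0], [0.063, -0.058, -0.008, 0, 0, 0], [0.0677, -0.083, 0.003, 0, 0, 0]]}}

```text
time: 19.45
tool_pos: [0.4441, 0.1141, 0.1006]
ee_rot: [3.139, -1.133, 0.84]
wrist_force: [0.5, -0.4, -1.1]
width: 0.0474
finger_force: 30.0
```

Run:
```python
from h import *
o=st();g=o['tool_pos']-Rn.from_euler('xyz',o['ee_rot']).apply([0,0,.055]);print('gp',g,wh(g))
R=Rt(YAW,1.134);z0=.0648
t=cap('top',g[:2],.1)
if t is not None: print('cap hood',wh(t))
for p in(hw(-.06,.064,.055+z0),hw(.056,.064,.055+z0)): print(rel(p,R,o=o))
# pad & dishes seen by wrist? refine pad via side camera
s=snap('side','s6');P=cloud(s);h=cv2.cvtColor(s['img'],cv2.COLOR_RGB2HSV).astype(int)
c,sn=np.cos(YAW),np.sin(YAW);M=np.array([[c,sn,0],[-sn,c,0],[0,0,1]]);H=(P-HO)@M.T
m=(abs(h[...,0]-65)<14)&(h[...,1]>60)&(s['range_z']>0)&(abs(H[...,0]-.056)<.04)&(abs(H[...,1]-.06)<.04)&(H[...,2]<.02)
print('pad',cv2.minEnclosingCircle(H[m][:,:2].astype(np.float32)),H[m].mean(0),m.sum())
m=(abs(h[...,0]-109)<9)&(h[...,1]>120)&(abs(H[...,2]-.044)<.006)&(H[...,0]>.02)&(H[...,0]<.1)
for a,b in((-.1,-.035),(-.03,.03)):
    q=H[m&(H[...,1]>a)&(H[...,1]<b)];print('dish',len(q),cv2.minEnclosingCircle(q[:,:2].astype(np.float32)))
```

```text
{'time': 19.45, 'tool_pos': [0.4441, 0.1141, 0.1006], 'ee_rot': [3.1389, -1.1325, 0.8398], 'joint_positions': [-0.825, -0.3541, 2.3791, 1.1372, 1.4584, -0.451], 'wrist_force': [0.4587, -0.4055, -1.073], 'width': 0.0474, 'finger_force': 29.9954}
gp [0.41074162 0.07709068 0.12398926] [-0.14011855  0.06434217  0.12398926]
top 237 mean [0.41   0.0761 0.1606] circ [0.4098 0.0761] 0.0167 z 0.1564 0.1635
cap hood [-0.14132496  0.06421006  0.16063011]
[0.0303, 0.0002, 0.0743, 0.001, 0.0015, 0.0008]
[0.0795, 0.0002, 0.1794, 0.001, 0.0015, 0.0008]
pad ((0.05833139270544052, 0.0641162246465683), 0.025564858689904213) [0.0579404  0.06355776 0.01520902] 433
dish 401 ((0.06059852987527847, -0.06175227463245392), 0.022725488990545273)
dish 210 ((0.057769712060689926, 0.0024136274587363005), 0.022581065073609352)
```

Run:
```python
from h import *
for n in('top0','t3','top','side0','s6'):
    s=dict(np.load(n+'.npz'));v,u=np.mgrid[0:384,0:512]
    d=np.stack([(u-s['cx'])/s['fx'],(v-s['cy'])/s['fy'],np.ones_like(u)],-1)@s['R'];C=-s['R'].T@s['t']
    P=C+d*((.015-C[2])/d[...,2])[...,None]
    c,sn=np.cos(YAW),np.sin(YAW);M=np.array([[c,sn,0],[-sn,c,0],[0,0,1]]);H=(P-HO)@M.T
    I=s['img'].astype(int);g=(I[...,1]-np.maximum(I[...,0],I[...,2]))
    m=(abs(H[...,0]-.056)<.05)&(abs(H[...,1]-.064)<.05)&(g>max(12,.5*np.percentile(g[(abs(H[...,0]-.056)<.02)&(abs(H[...,1]-.064)<.02)],80)))
    cc,l,st_,_=cv2.connectedComponentsWithStats(m.astype(np.uint8))
    if cc<2: print(n,'none');continue
    i=1+np.argmax(st_[1:,4]);q=H[l==i];print(n,len(q),'bbox mid',((q.min(0)+q.max(0))/2).round(4),'mean',q.mean(0).round(4),np.ptp(q,axis=0).round(4))
```

```text
top0 376 bbox mid [0.0594 0.0663 0.015 ] mean [0.0587 0.0668 0.015 ] [0.05   0.0507 0.    ]
t3 376 bbox mid [0.0594 0.0663 0.015 ] mean [0.0588 0.0668 0.015 ] [0.05   0.0507 0.    ]
top 371 bbox mid [0.0602 0.0679 0.015 ] mean [0.0593 0.0671 0.015 ] [0.0484 0.0507 0.    ]
side0 396 bbox mid [0.0568 0.0618 0.015 ] mean [0.0581 0.0633 0.015 ] [0.0404 0.042  0.    ]
s6 401 bbox mid [0.0568 0.0623 0.015 ] mean [0.0582 0.0636 0.015 ] [0.0404 0.0413 0.    ]
```

Request:
{"op": "carry_out", "data": {"commands": [[0.006, 0, 0.015, 0, 0, 0], [0.012, 0, 0.03, 0, 0, 0], [0.018, 0, 0.045, 0, 0, 0], [0.024, 0, 0.06, 0, 0, 0], [0.03, 0, 0.074, 0.001, 0.0015, 0.001]]}}

```text
time: 20.05
tool_pos: [0.4986, 0.1729, 0.096]
ee_rot: [-3.138, -1.134, 0.834]
wrist_force: [-0.3, 0.1, -0.6]
width: 0.0473
finger_force: 30.0
```

Run:
```python
from h import *
o=st();R=Rt(YAW,1.134);z0=.0648
for p in(hw(0,.064,.052+z0),hw(.0573,.064,.05+z0)): print(rel(p,R,o=o))
```

```text
{'time': 20.05, 'tool_pos': [0.4986, 0.1729, 0.096], 'ee_rot': [-3.1377, -1.1342, 0.8343], 'joint_positions': [-0.519, -0.2649, 2.3337, 1.2647, 1.1913, -0.3895], 'wrist_force': [-0.3045, 0.1455, -0.5823], 'width': 0.0473, 'finger_force': 29.9958}
[0.0232, -0.0009, 0.0554, -0.0005, -0.0002, -0.0016]
[0.0456, -0.0009, 0.1081, -0.0005, -0.0002, -0.0016]
```

Request:
{"op": "carry_out", "data": {"commands": [[0.008, 0, 0.019, 0, 0, 0], [0.0155, -0.001, 0.037, 0, 0, 0], [0.0232, -0.001, 0.0554, 0, 0, 0], [0.031, -0.001, 0.0735, 0, 0, -0.001], [0.0385, -0.001, 0.0915, 0, 0, -0.001]]}}

```text
time: 20.55
tool_pos: [0.5644, 0.2475, 0.092]
ee_rot: [-3.14, -1.134, 0.836]
wrist_force: [0.7, -0.7, -1.2]
width: 0.0471
finger_force: 30.0
```

Request:
{"op": "carry_out", "data": {"commands": [[0.004, 0, 0.009, 0, 0, 0], [0.007, 0, 0.0165, 0, 0, 0], [0.007, 0, 0.0165, 0, 0, 0], [0.007, 0, 0.0165, 0, 0, 0], [0.007, 0, 0.0165, 0, 0, 0]]}}

```text
time: 21.05
tool_pos: [0.5753, 0.2601, 0.092]
ee_rot: [-3.14, -1.135, 0.836]
wrist_force: [-0.4, -0.1, -1.4]
width: 0.0473
finger_force: 30.0
```

Run:
```python
from h import *
o=st();R=Rt(YAW,1.134);z0=.0648
g=o['tool_pos']-Rn.from_euler('xyz',o['ee_rot']).apply([0,0,.055]);print('gp',wh(g))
t=cap('top',g[:2],.1);s=cap('side',g[:2],.1);
for q in(t,s):
    if q is not None: print(wh(q))
print(rel(hw(.0573,.064,.05+z0),R,o=o))
W=snap('wrist','w6');S=snap('side','s7')
cv2.imwrite('pics/c6.png',np.hstack([cv2.resize(W['img'],(400,300)),cv2.resize(S['img'][210:330,270:430],(400,300))])[:,:,::-1])
```

```text
{'time': 21.05, 'tool_pos': [0.5753, 0.2601, 0.092], 'ee_rot': [-3.1396, -1.1351, 0.8362], 'joint_positions': [-0.1642, -0.0837, 2.2005, 1.4312, 0.8814, -0.3657], 'wrist_force': [-0.4377, -0.0689, -1.401], 'width': 0.0473, 'finger_force': 29.996}
gp [0.05615988 0.06446088 0.1152421 ]
top no cap 0
side 242 mean [0.54   0.2273 0.1525] circ [0.5417 0.2257] 0.0184 z 0.1491 0.1557
[0.05802741 0.06872529 0.15247796]
[0.0, 0.0005, 0.0012, -0.0004, -0.0011, -0.0008]
```

View pics/c6.png

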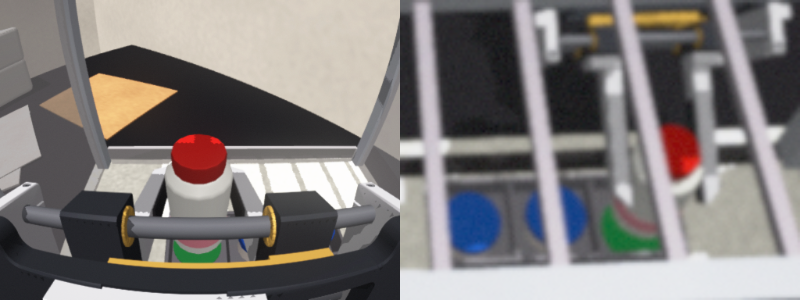

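Request:
{"op": "carry_out", "data": {"commands": [[-0.006, 0, 0.004, 0, 0, 0], [-0.012, 0, 0.0065, 0, 0, 0], [-0.017, 0, 0.009, 0, 0, 0], [-0.022, 0, 0.0113, 0, 0, 0], [-0.026, 0, 0.013, 0, 0, 0]]}}

```text
time: 21.75
tool_pos: [0.5757, 0.2614, 0.0622]
ee_rot: [-3.138, -1.135, 0.835]
wrist_force: [-0.1, -0.5, -1.1]
width: 0.0472
finger_force: 30.0
```

Request:
{"op": "carry_out", "data": {"commands": [[-0.0015, 0, 0.0007, 0, 0, 0], [-0.003, 0, 0.0014, 0, 0, 0], [-0.0045, 0, 0.0021, 0, 0, 0], [-0.0045, 0, 0.0021, 0, 0, 0], [-0.0045, 0, 0.0021, 0, 0, 0]]}}

```text
time: 22.25
tool_pos: [0.5761, 0.2613, 0.0585]
ee_rot: [-3.14, -1.136, 0.838]
wrist_force: [-0.4, -0.4, -1.9]
width: 0.0469
finger_force: 30.0
```

Run:
```python
from h import *
o=st()
g=o['tool_pos']-Rn.from_euler('xyz',o['ee_rot']).apply([0,0,.055]);print('gp',wh(g),'base',g[2]-.0648)
s=cap('side',g[:2],.08)
```

```text
{'time': 22.25, 'tool_pos': [0.5761, 0.2613, 0.0585], 'ee_rot': [-3.1405, -1.1357, 0.8378], 'joint_positions': [-0.1609, -0.0015, 2.2172, 1.5154, 0.8698, -0.4946], 'wrist_force': [-0.3908, -0.4019, -1.8616], 'width': 0.0469, 'finger_force': 29.996}
gp [0.05756059 0.06463983 0.08163737] base 0.016837373082760662
side 125 mean [0.5403 0.2292 0.1187] circ [0.5431 0.2256] 0.0177 z 0.1152 0.1215
```

Request:
{"op": "carry_out", "data": {"commands": [[-0.001, 0, 0.0004, 0, 0, 0], [-0.002, 0, 0.0009, 0, 0, 0], [-0.002, 0, 0.0009, 0, 0, 0], [-0.002, 0, 0.0009, 0, 0, 0], [-0.002, 0, 0.0009, 0, 0, 0]]}}

```text
time: 22.8
tool_pos: [0.576, 0.2613, 0.0561]
ee_rot: [-3.14, -1.135, 0.837]
wrist_force: [0.7, 0.6, -1.3]
width: 0.0469
finger_force: 30.0
```

Run:
```python
from h import *
for i in range(3): o=st()
g=o['tool_pos']-Rn.from_euler('xyz',o['ee_rot']).apply([0,0,.055]);print('gp',wh(g),'base',g[2]-.0648)
s=cap('side',g[:2],.08)
```

```text
{'time': 22.8, 'tool_pos': [0.576, 0.2613, 0.0561], 'ee_rot': [-3.1399, -1.1354, 0.8373], 'joint_positions': [-0.161, 0.0042, 2.2183, 1.5208, 0.8695, -0.5031], 'wrist_force': [0.6938, 0.6321, -1.2539], 'width': 0.0469, 'finger_force': 29.996}
{'time': 22.8, 'tool_pos': [0.576, 0.2613, 0.0561], 'ee_rot': [-3.1399, -1.1354, 0.8373], 'joint_positions': [-0.161, 0.0042, 2.2183, 1.5208, 0.8695, -0.5031], 'wrist_force': [0.6938, 0.6321, -1.2539], 'width': 0.0469, 'finger_force': 29.996}
{'time': 22.8, 'tool_pos': [0.576, 0.2613, 0.0561], 'ee_rot': [-3.1399, -1.1354, 0.8373], 'joint_positions': [-0.161, 0.0042, 2.2183, 1.5208, 0.8695, -0.5031], 'wrist_force': [0.6938, 0.6321, -1.2539], 'width': 0.0469, 'finger_force': 29.996}
gp [0.0574822  0.06470725 0.07926545] base 0.01446544897159846
side 126 mean [0.5409 0.2287 0.1161] circ [0.5422 0.2253] 0.0182 z 0.1117 0.119
```

Request:
{"op": "carry_out", "data": {"commands": [[-0.0006, 0, 0.0003, 0, 0, 0], [-0.0012, 0, 0.0006, 0, 0, 0], [-0.0012, 0, 0.0006, 0, 0, 0], [-0.0012, 0, 0.0006, 0, 0, 0], [-0.0012, 0, 0.0006, 0, 0, 0]]}}

```text
time: 23.35
tool_pos: [0.5763, 0.2616, 0.0557]
ee_rot: [-3.141, -1.137, 0.838]
wrist_force: [-1.5, 0.3, 4.2]
width: 0.0473
finger_force: 30.0
```

Request:
{"op": "carry_out", "data": {"commands": [[0, 0, 0, 0, 0, 0], [0, 0, 0, 0, 0, 0], [0, 0, 0, 0, 0, 0], [0, 0, 0, 0, 0, 0], [0, 0, 0, 0, 0, 0]], "jaw": 0.65}}

```text
time: 23.85
tool_pos: [0.5759, 0.2613, 0.0544]
ee_rot: [-3.139, -1.135, 0.837]
wrist_force: [-1.1, 0.9, -0.2]
width: 0.0612
finger_force: 0.0
```

Run:
```python
from h import *
o=st()
g=o['tool_pos']-Rn.from_euler('xyz',o['ee_rot']).apply([0,0,.055]);print('gp',wh(g))
s=cap('side',g[:2],.08)
```

```text
{'time': 23.85, 'tool_pos': [0.5759, 0.2613, 0.0544], 'ee_rot': [-3.1393, -1.135, 0.8366], 'joint_positions': [-0.1609, 0.0079, 2.2191, 1.5241, 0.869, -0.5083], 'wrist_force': [-1.0743, 0.9134, -0.2123], 'width': 0.0612, 'finger_force': 0.0}
gp [0.05742053 0.06473964 0.07765521]
side 135 mean [0.54   0.2301 0.1158] circ [0.5426 0.2256] 0.0183 z 0.112 0.1187
```

Request:
{"op": "carry_out", "data": {"commands": [[-0.006, 0, -0.014, 0, 0, 0], [-0.013, 0, -0.03, 0, 0, 0], [-0.023, 0, -0.052, 0, 0, 0], [-0.033, 0, -0.075, 0, 0, 0], [-0.043, 0, -0.1, 0, 0, 0]]}}

```text
time: 24.4
tool_pos: [0.5024, 0.1801, 0.0578]
ee_rot: [-3.14, -1.135, 0.838]
wrist_force: [0.7, -0.0, -0.9]
width: 0.0615
finger_force: 0.0
```

Request:
{"op": "carry_out", "data": {"commands": [[-0.008, 0, -0.03, 0, 0, 0], [-0.012, 0, -0.055, 0, 0, 0], [-0.012, 0, -0.075, 0, 0, 0], [-0.012, 0, -0.09, 0, 0, 0], [-0.012, 0, -0.09, 0, 0, 0]]}}

```text
time: 24.9
tool_pos: [0.4461, 0.114, 0.0857]
ee_rot: [3.137, -1.135, 0.84]
wrist_force: [0.7, 0.1, -0.2]
width: 0.0609
finger_force: 0.0
```

Run:
```python
from h import *
o=st();print('tcp',wh(o['tool_pos']))
cap('side',hw(.057,.064,0)[:2],.08);sash()
W=snap('wrist','w7');S=snap('side','s8')
cv2.imwrite('pics/c7.png',np.hstack([cv2.resize(W['img'],(400,300)),cv2.resize(S['img'][210:330,270:430],(400,300))])[:,:,::-1])
R=Rt(YAW,1.134);g=hw(-.046,.0,.105+.2365);z=R.apply([0,0,1]);print(rel(g-z*.12,R),rel(g,R))
```

```text
{'time': 24.9, 'tool_pos': [0.4461, 0.114, 0.0857], 'ee_rot': [3.1369, -1.1351, 0.8397], 'joint_positions': [-0.8213, -0.3094, 2.391, 1.1486, 1.4312, -0.5019], 'wrist_force': [0.7212, 0.0963, -0.229], 'width': 0.0609, 'finger_force': 0.0}
tcp [-0.08902853  0.06278762  0.08567079]
side 121 mean [0.5406 0.2293 0.1157] circ [0.5424 0.2271] 0.018 z 0.1114 0.1192
blue z med 0.5438544568924366 pct [0.54894539 0.5496969 ] 5670
[0.2506, 0.0647, -0.1357, -0.0021, -0.0014, -0.0007] [0.2505, 0.0649, -0.0157, -0.0021, -0.0014, -0.0007]
```

View pics/c7.png

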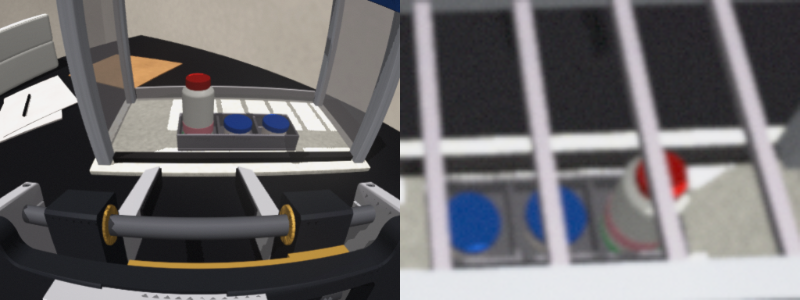

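Request:
{"op": "carry_out", "data": {"commands": [[0.02, 0.005, -0.04, 0, 0, 0], [0.05, 0.018, -0.075, 0, 0, 0], [0.09, 0.032, -0.1, 0, 0, 0], [0.13, 0.045, -0.12, 0, 0, 0], [0.17, 0.058, -0.135, -0.002, 0, 0]]}}

```text
time: 25.6
tool_pos: [0.4552, 0.0395, 0.2977]
ee_rot: [-3.141, -1.136, 0.837]
wrist_force: [-0.3, -1.0, -0.3]
width: 0.0608
finger_force: 0.0
```

Request:
{"op": "carry_out", "data": {"commands": [[0.04, 0.0065, 0, 0, 0, 0], [0.08, 0.0065, 0, 0, 0, 0], [0.08, 0.0065, 0, 0, 0, 0], [0.08, 0.0065, 0, 0, 0, 0], [0.08, 0.0065, 0, 0, 0, 0]]}}

```text
time: 26.1
tool_pos: [0.4818, 0.0606, 0.3665]
ee_rot: [-3.133, -1.135, 0.83]
wrist_force: [-0.1, 0.5, 0.3]
width: 0.0614
finger_force: 0.0
```

Run:
```python
from h import *
o=st();print('tcp',wh(o['tool_pos']))
R=Rt(YAW,1.134);g=hw(-.046,.0,.105+.2365);print(rel(g,R))
```

```text
{'time': 26.1, 'tool_pos': [0.4818, 0.0606, 0.3665], 'ee_rot': [-3.1329, -1.1352, 0.8302], 'joint_positions': [-0.8534, -0.4503, 1.877, 1.1509, 1.7417, 0.0845], 'wrist_force': [-0.0889, 0.4739, 0.2644], 'width': 0.0614, 'finger_force': 0.0}
tcp [-0.1048353   0.00048753  0.36654574]
[0.0021, 0.0007, 0.1189, -0.0016, -0.0012, -0.0033]
```

Request:
{"op": "carry_out", "data": {"commands": [[0.002, 0, 0.03, 0, 0, -0.002], [0.002, 0.0007, 0.06, -0.001, 0, -0.003], [0.002, 0.0007, 0.09, -0.001, 0, -0.003], [0.002, 0.0007, 0.11, -0.001, 0, -0.003], [0.002, 0.0007, 0.118, -0.001, 0, -0.003]]}}

```text
time: 26.6
tool_pos: [0.5542, 0.1411, 0.3168]
ee_rot: [-3.135, -1.134, 0.833]
wrist_force: [0.0, 0.4, -0.3]
width: 0.0614
finger_force: 0.0
```

Request:
{"op": "carry_out", "data": {"commands": [[0, 0, 0, 0, 0, 0], [0, 0, 0, 0, 0, 0], [0, 0, 0, 0, 0, 0], [0, 0, 0, 0, 0, 0], [0, 0, 0, 0, 0, 0]], "jaw": 0}}

```text
time: 27.1
tool_pos: [0.555, 0.139, 0.321]
ee_rot: [3.132, -1.136, 0.845]
wrist_force: [0.0, -0.2, -0.6]
width: 0.0247
finger_force: 0.0
```

Request:
{"op": "carry_out", "data": {"commands": [[0, 0, 0, 0, 0, 0], [0, 0, 0, 0, 0, 0], [0, 0, 0, 0, 0, 0], [-0.0045, 0, 0.0021, 0, 0, 0], [-0.009, 0, 0.0042, 0, 0, 0]]}}

```text
time: 27.6
tool_pos: [0.5549, 0.1393, 0.311]
ee_rot: [3.131, -1.135, 0.847]
wrist_force: [-5.4, -4.6, 1.7]
width: 0.0178
finger_force: 30.0
```

Run:
```python
from h import *
o=st();print(wh(o['tool_pos']));sash()
print('down',Rn.from_euler('xyz',o['ee_rot']).inv().apply([0,0,-.1]))
```

```text
{'time': 27.6, 'tool_pos': [0.5549, 0.1393, 0.311], 'ee_rot': [3.1311, -1.1352, 0.8467], 'joint_positions': [-0.5225, -0.3712, 1.9358, 1.1253, 1.3805, 0.0919], 'wrist_force': [-5.3533, -4.5688, 1.7226], 'width': 0.0178, 'finger_force': 30.0042}
[ 0.00252447 -0.00120651  0.31104438]
blue z med 0.5344980759914819 pct [0.53910015 0.53977877] 5703
down [-0.09066014 -0.00044306  0.04219649]
```

Request:
{"op": "carry_out", "data": {"commands": [[-0.0125, 0, 0.0058, 0, 0, 0], [-0.025, 0, 0.0116, 0, 0, 0], [-0.0375, 0, 0.0175, 0, 0, 0], [-0.05, 0, 0.0233, 0, 0, 0], [-0.0625, 0, 0.029, 0, 0, 0]]}}

```text
time: 28.15
tool_pos: [0.5549, 0.1393, 0.2416]
ee_rot: [3.132, -1.135, 0.846]
wrist_force: [-4.4, -3.3, 3.0]
width: 0.018
finger_force: 30.0
```

Request:
{"op": "carry_out", "data": {"commands": [[-0.0125, 0, 0.0058, 0, 0, 0], [-0.025, 0, 0.0116, 0, 0, 0], [-0.0375, 0, 0.0175, 0, 0, 0], [-0.05, 0, 0.0233, 0, 0, 0], [-0.0625, 0, 0.029, 0, 0, 0]]}}

```text
time: 28.65
tool_pos: [0.5549, 0.1393, 0.1725]
ee_rot: [3.134, -1.135, 0.845]
wrist_force: [-5.0, -3.6, 2.3]
width: 0.0181
finger_force: 30.0
```

Request:
{"op": "carry_out", "data": {"commands": [[-0.0125, 0, 0.0058, 0, 0, 0], [-0.025, 0, 0.0116, 0, 0, 0], [-0.035, 0, 0.0163, 0, 0, 0], [-0.042, 0, 0.0196, 0, 0, 0], [-0.045, 0, 0.021, 0, 0, 0]]}}

```text
time: 29.15
tool_pos: [0.5549, 0.1393, 0.1222]
ee_rot: [3.137, -1.135, 0.842]
wrist_force: [-6.3, -4.3, 2.2]
width: 0.0175
finger_force: 30.0
```

Run:
```python
from h import *
o=st();print(wh(o['tool_pos']));sash()
print('down',Rn.from_euler('xyz',o['ee_rot']).inv().apply([0,0,-.1]))
```

```text
{'time': 29.15, 'tool_pos': [0.5549, 0.1393, 0.1222], 'ee_rot': [3.1371, -1.1347, 0.8418], 'joint_positions': [-0.5225, -0.1455, 2.1762, 1.2503, 1.2047, -0.3551], 'wrist_force': [-6.3473, -4.3484, 2.1994], 'width': 0.0175, 'finger_force': 29.9999}
[ 0.00253657 -0.00115074  0.1222259 ]
blue z med 0.34919074653882726 pct [0.3507828  0.35147578] 2559
down [-0.09063937 -0.00018949  0.04224298]
```

Request:
{"op": "carry_out", "data": {"commands": [[-0.007, 0, 0.0033, 0, 0, 0], [-0.014, 0, 0.0065, 0, 0, 0], [-0.02, 0, 0.0093, 0, 0, 0], [-0.025, 0, 0.0117, 0, 0, 0], [-0.027, 0, 0.0126, 0, 0, 0]]}}

```text
time: 29.7
tool_pos: [0.5549, 0.1393, 0.0927]
ee_rot: [3.136, -1.135, 0.843]
wrist_force: [-7.0, -4.5, 2.0]
width: 0.0174
finger_force: 30.0
```

Request:
{"op": "carry_out", "data": {"commands": [[-0.001, 0, 0.0005, 0, 0, 0], [-0.002, 0, 0.0009, 0, 0, 0], [-0.003, 0, 0.0014, 0, 0, 0], [-0.003, 0, 0.0014, 0, 0, 0], [-0.003, 0, 0.0014, 0, 0, 0]]}}

```text
time: 30.2
tool_pos: [0.5549, 0.1393, 0.0896]
ee_rot: [3.135, -1.134, 0.844]
wrist_force: [-5.2, -2.8, 1.4]
width: 0.0182
finger_force: 30.0
```

Run:
```python
from h import *
o=st();sash()
```

```text
{'time': 30.2, 'tool_pos': [0.5549, 0.1393, 0.0896], 'ee_rot': [3.1348, -1.1344, 0.8444], 'joint_positions': [-0.5224, -0.0768, 2.2001, 1.2854, 1.1769, -0.4513], 'wrist_force': [-5.1974, -2.8131, 1.3843], 'width': 0.0182, 'finger_force': 30.0012}
blue z med 0.3166318759660862 pct [0.3181665  0.31906661] 2150
```

Estimated 6.6 mm left. Creep 1 mm steps.

Request:
{"op": "carry_out", "data": {"commands": [[-0.0008, 0, 0.0004, 0, 0, 0], [-0.0016, 0, 0.0008, 0, 0, 0], [-0.0024, 0, 0.0011, 0, 0, 0], [-0.0032, 0, 0.0015, 0, 0, 0], [-0.0032, 0, 0.0015, 0, 0, 0]]}}

```text
time: 30.75
tool_pos: [0.5548, 0.1393, 0.0861]
ee_rot: [3.135, -1.134, 0.844]
wrist_force: [-6.5, -4.0, 0.7]
width: 0.0178
finger_force: 30.0
```

Request:
{"op": "carry_out", "data": {"commands": [[-0.0005, 0, 0.0002, 0, 0, 0], [-0.0009, 0, 0.0004, 0, 0, 0], [-0.0014, 0, 0.0006, 0, 0, 0], [-0.0014, 0, 0.0006, 0, 0, 0], [-0.0014, 0, 0.0006, 0, 0, 0]]}}

```text
time: 31.25
tool_pos: [0.5548, 0.1393, 0.0847]
ee_rot: [3.135, -1.135, 0.845]
wrist_force: [-6.3, -3.5, 1.3]
width: 0.0178
finger_force: 30.0
```

Run:
```python
from h import *
o=st();sash()
```

```text
{'time': 31.25, 'tool_pos': [0.5548, 0.1393, 0.0847], 'ee_rot': [3.1346, -1.1346, 0.8448], 'joint_positions': [-0.5226, -0.0655, 2.2032, 1.2913, 1.1732, -0.4666], 'wrist_force': [-6.2716, -3.4621, 1.3366], 'width': 0.0178, 'finger_force': 30.0013}
blue z med 0.31184516525397904 pct [0.31333324 0.31423925] 2093
```

Request:
{"op": "carry_out", "data": {"commands": [[-0.0003, 0, 0.0001, 0, 0, 0], [-0.0006, 0, 0.0003, 0, 0, 0], [-0.0009, 0, 0.0004, 0, 0, 0], [-0.0009, 0, 0.0004, 0, 0, 0], [-0.0009, 0, 0.0004, 0, 0, 0]]}}

```text
time: 31.8
tool_pos: [0.5549, 0.1393, 0.0838]
ee_rot: [3.134, -1.135, 0.845]
wrist_force: [-6.8, -3.6, 2.0]
width: 0.018
finger_force: 30.0
```

Request:
{"op": "carry_out", "data": {"commands": [[-0.0003, 0, 0.0001, 0, 0, 0], [-0.0005, 0, 0.0002, 0, 0, 0], [-0.0006, 0, 0.0003, 0, 0, 0], [-0.0006, 0, 0.0003, 0, 0, 0], [-0.0006, 0, 0.0003, 0, 0, 0]]}}

```text
time: 32.3
tool_pos: [0.5549, 0.1393, 0.0831]
ee_rot: [3.135, -1.135, 0.845]
wrist_force: [-6.9, -3.8, 1.3]
width: 0.0181
finger_force: 30.0
```

Request:
{"op": "carry_out", "data": {"commands": [[-0.0003, 0, 0.0001, 0, 0, 0], [-0.0005, 0, 0.0002, 0, 0, 0], [-0.0006, 0, 0.0003, 0, 0, 0], [-0.0006, 0, 0.0003, 0, 0, 0], [-0.0006, 0, 0.0003, 0, 0, 0]]}}

```text
time: 32.8
tool_pos: [0.5548, 0.1393, 0.0824]
ee_rot: [3.135, -1.135, 0.845]
wrist_force: [-7.7, -3.8, 1.8]
width: 0.0177
finger_force: 30.0
```

Request:
{"op": "carry_out", "data": {"commands": [[-0.0003, 0, 0.0001, 0, 0, 0], [-0.0005, 0, 0.0002, 0, 0, 0], [-0.0006, 0, 0.0003, 0, 0, 0], [-0.0006, 0, 0.0003, 0, 0, 0], [-0.0006, 0, 0.0003, 0, 0, 0]]}}

```text
time: 33.3
tool_pos: [0.5549, 0.1394, 0.082]
ee_rot: [3.134, -1.135, 0.845]
wrist_force: [-8.6, -5.2, 2.4]
width: 0.0179
finger_force: 30.0
```

Run:
```python
from h import *
o=st();sash()
```

```text
{'time': 33.3, 'tool_pos': [0.5549, 0.1394, 0.082], 'ee_rot': [3.1343, -1.135, 0.8452], 'joint_positions': [-0.5227, -0.0588, 2.2049, 1.295, 1.1714, -0.4756], 'wrist_force': [-8.5686, -5.1703, 2.4007], 'width': 0.0179, 'finger_force': 30.0026}
blue z med 0.30909598862405985 pct [0.31064735 0.31146737] 2074
```

Request:
{"op": "carry_out", "data": {"commands": [[-0.0003, 0, 0.0001, 0, 0, 0], [-0.0005, 0, 0.0002, 0, 0, 0], [-0.0006, 0, 0.0003, 0, 0, 0], [-0.0006, 0, 0.0003, 0, 0, 0], [-0.0006, 0, 0.0003, 0, 0, 0]]}}

```text
time: 33.85
tool_pos: [0.5549, 0.1394, 0.082]
ee_rot: [3.133, -1.136, 0.847]
wrist_force: [-12.7, -7.6, 6.5]
width: 0.0177
finger_force: 30.0
```

Request:
{"op": "carry_out", "data": {"commands": [[-0.0003, 0, 0.0001, 0, 0, 0], [-0.0005, 0, 0.0002, 0, 0, 0], [-0.0006, 0, 0.0003, 0, 0, 0], [-0.0006, 0, 0.0003, 0, 0, 0], [-0.0006, 0, 0.0003, 0, 0, 0]]}}

```text
time: 34.35
tool_pos: [0.5549, 0.1395, 0.0821]
ee_rot: [3.133, -1.137, 0.848]
wrist_force: [-17.4, -10.2, 9.8]
width: 0.0177
finger_force: 30.0
```

Run:
```python
from h import *
o=st();sash()
```

```text
{'time': 34.35, 'tool_pos': [0.5549, 0.1395, 0.0821], 'ee_rot': [3.1328, -1.1372, 0.8477], 'joint_positions': [-0.5236, -0.057, 2.205, 1.2971, 1.1732, -0.4795], 'wrist_force': [-17.3957, -10.2205, 9.8494], 'width': 0.0177, 'finger_force': 30.0074}
blue z med 0.30909369158555927 pct [0.31068487 0.3114688 ] 2063
```

Request:
{"op": "carry_out", "data": {"commands": [[0.0005, 0, -0.0003, 0, 0, 0], [0.001, 0, -0.0005, 0, 0, 0], [0.001, 0, -0.0005, 0, 0, 0], [0.001, 0, -0.0005, 0, 0, 0], [0.001, 0, -0.0005, 0, 0, 0]]}}

```text
time: 34.9
tool_pos: [0.5549, 0.1394, 0.082]
ee_rot: [3.134, -1.135, 0.846]
wrist_force: [-9.9, -5.7, 4.0]
width: 0.0179
finger_force: 30.0
```

Request:
{"op": "carry_out", "data": {"commands": [[0, 0, 0, 0, 0, 0], [0, 0, 0, 0, 0, 0], [0, 0, 0, 0, 0, 0], [0, 0, 0, 0, 0, 0], [0, 0, 0, 0, 0, 0]], "jaw": 0.6}}

```text
time: 35.4
tool_pos: [0.5556, 0.1392, 0.0819]
ee_rot: [3.134, -1.135, 0.845]
wrist_force: [0.2, 0.3, 0.6]
width: 0.0538
finger_force: 0.0
```

Request:
{"op": "carry_out", "data": {"commands": [[0, 0, -0.015, 0, 0, 0], [0, 0, -0.035, 0, 0, 0], [0, 0, -0.06, 0, 0, 0], [0, 0, -0.085, 0, 0, 0], [0, 0, -0.1, 0, 0, 0]]}}

```text
time: 35.9
tool_pos: [0.4944, 0.0708, 0.1248]
ee_rot: [3.131, -1.135, 0.846]
wrist_force: [-0.5, 0.2, -0.0]
width: 0.0565
finger_force: 0.0
```

Request:
{"op": "carry_out", "data": {"commands": [[0, 0, 0, 0, 0, 0], [0, 0, 0, 0, 0, 0], [0, 0, 0, 0, 0, 0], [0, 0, 0, 0, 0, 0], [0, 0, 0, 0, 0, 0]]}}

```text
time: 36.4
tool_pos: [0.4945, 0.0727, 0.1236]
ee_rot: [3.136, -1.135, 0.843]
wrist_force: [0.9, 0.2, 0.4]
width: 0.0564
finger_force: 0.0
```

Run:
```python
from h import *
o=st();sash();cap('side',hw(.057,.064,0)[:2],.08)
```

```text
{'time': 36.4, 'tool_pos': [0.4945, 0.0727, 0.1236], 'ee_rot': [3.1363, -1.1355, 0.8434], 'joint_positions': [-0.7981, -0.2061, 2.2223, 1.1491, 1.4418, -0.4346], 'wrist_force': [0.8547, 0.1555, 0.4302], 'width': 0.0564, 'finger_force': 0.0}
blue z med 0.30901706389180383 pct [0.31066311 0.31146303] 2066
side 121 mean [0.5406 0.2299 0.1157] circ [0.5427 0.2259] 0.0176 z 0.1126 0.1198
```

Shut on the seal, the bottle unchanged, and everything released: handing in.

```bash
python3 -c "
from bench import *
print(close_job())"
```

```text
the job is handed in; nothing more can be done
None
```

I raised the sash, stood the bottle upright in the green-marked cell, lowered the sash onto its seal (force rise felt, about 22 N at most on the wrist), released everything and handed the job in at about 36 s; no verdict was returned.

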